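Build up the trimming chuck and set the large bowl on it

ROBOT

A 6-joint arm with a two-finger parallel gripper is mounted at the origin on the work surface. World frame = base frame: x ahead of the robot, y to its left, z up, the work surface at z = 0. Lengths are in m, angles in rad, forces in N, time in s.
With the tool pointing down it reaches from about 0.3 to 0.875 m from the base axis. Payload 6.4 kg.
Tool frame: the origin (TCP) lies between the finger pads; the fingertips stand 17 mm ahead of it and the grasp point (between the pads) lies 2 mm behind it; z points along the fingers, y is the direction in which the jaws open and shut (so a half turn about z gives the same grasp; the last joint's range is limited). The gripper opens to 85 mm and grips with 20 to 120 N. Pads are 22 mm wide; open, the fingers measure 114 mm over their backs; the gripper's body (76 mm by 85 mm) begins 54 mm behind the grasp point. The pads swing forward as they close: fully open they stand 13 mm farther back than shut.
Start: joints at [0.948, 0.181, 1.607, -0, 1.354, -0.206], TCP at [0.233, 0.526, 0.248] pointing down, gripper open.
Joint ranges: [-2.99, 2.99], [-0.89, 2.07], [0.3, 2.58], [-1.14, 4.28], [0, 2.63], [-3.12, 3.12]. Speed limits (rad/s): [2.57, 2.57, 3.01, 3.14, 3.14, 3.14].

INTERFACE

Orientations are given as a unit quaternion [w, x, y, z].
In Python, from bench import * gives the robot as it stands.
- The arm moves only by the tool apply_moves, never from a script. Its argument "series" is a list of rows, each a list of 3 entries, a list of its own where there are three numbers: the opening, from 0 (shut) to 1 (fully open), then the shift along the tool's x, y, z in mm, then the turn about the tool's z in degrees. A call has 1 to 5 rows; each row is the pose to reach, as a shift and turn from the pose commanded when the call began, along the tool's axes at that moment; what a row does not reach only later rows make up. A row lasts 1/12 s, in which the tool goes at most 41.7 mm and 7.16 degrees, less where a joint would pass 70% of its speed; a pose out of reach is approached as far as the arm can. A call with a gripper value outside its range is refused whole. The fingers move at their own pace and stop on an object; "force" is the grip in N (left out, the last holds). Time passes only in rows, so rows that repeat a pose let the fingers close. It gives the time, the measured TCP pose, the force and the opening at its end, in the units of the state.
- read_state(): the state, without advancing time (a new reading comes with each control period).
- read_camera(name): name is "scene" or "top"; returns a dict with "image" (384x512x3 uint8, red, green, blue), "range_z" (384x512 float32, m along the optical axis (not along the pixel's ray), 0 where there is no reading), "camera_matrix" (3x3 intrinsics, pixels), "k1" (the pictures are not rectified: a ray, as slopes to the right and down, at radius r is drawn at 1 + k1 r^2 times it, then the intrinsics apply), "R" (3x3) and "t" (3): a world point X has camera coordinates R X + t. Camera axes: x right, y down, z forward; pixel columns grow to the right and rows downward; lengths in m; the calibration is good to about 2 mm. A picture is of the moment at which its call begins.
- finish_job(): hands the job in, once; it reports no verdict.
The state is a dict: "clock": time; "joints": joint angles; "qd": joint speeds; "joint_torque": joint torques, N m; "eef_pos": TCP position; "eef_rot": TCP orientation; "wrist_force": force on the tool from outside, world axes, zero at the start; "torque": the same for the moment, N m; "gripper_width": finger opening in m.
Only numpy, scipy, OpenCV 4.12 (cv2) and the standard library are available. Lean on these libraries where they do the work, as an engineer would, in place of code of your own. Each camera call takes 0.05 s, during which the arm holds its last target.

TASK

Set up the turntable for trimming: stand the wide base chuck in the middle of the turntable, slip the plaster ring down over its neck, stand the smaller head chuck centred on the ring, and last set the larger bowl, foot up as it lies, centred on the head chuck. Lower each piece gently into place without letting it drop, and let it go before you fetch the next. Leave the smaller bowl and the brown jar where they stand.

Things in the scene. Friction and masses are not known exactly. Their poses are not given: they have to be found in the camera images.
- wheel: Low turntable (banding wheel), fixed to the table: bare metal disc 150 mm across on a dark foot; its flat top is 30 mm above the table. It does not turn. Origin: centre of its underside, on the table; z up.
- base_chuck: Wide white plaster chuck, loose, about 0.42 kg: solid disc 110 mm across and 35 mm high, with a solid round neck 42 mm across standing 30 mm above it (65 mm high in all). Lift it by the neck. Origin: centre of its underside; z is up along its axis.
- ring: White plaster ring (short tube), loose, about 0.08 kg: 62 mm outside, 51 mm bore, 42 mm high, open at both ends, standing upright. Gripped across its outside. It slips over the base chuck's neck with 4.5 mm to spare all round and rests on the shoulder, its top then 12 mm above the neck's top. Origin: centre of its underside; z is up along its axis.
- head_chuck: Smaller white plaster chuck, loose, about 0.14 kg: flange 72 mm across and 14 mm high, with a solid round head 50 mm across standing 32 mm above it (46 mm high in all, flat top). Lift it by the head. Origin: centre of its underside; z is up along its axis.
- large_bowl: The larger of two clay-coloured bowls, loose, about 0.28 kg, upside down: rim 124 mm across on the table, foot on top 44 mm across, 20 mm high (61 to 81 mm above the rim). Inside, a flat floor about 68 mm across lies 55 mm above the rim and rests on the head chuck's flat top; it widens to 116 mm at the rim. Lift it by the foot. Origin: centre of the rim plane, underneath; z up, to the foot.
- small_bowl: The smaller clay-coloured bowl, loose, also upside down: rim 92 mm across, foot 32 mm across on top, 59 mm high in all. Not used: leave it where it stands. Origin: centre of its underside; z is up along its axis.
- jar: Round brown earthenware jar with a flat wooden lid, loose: 72 mm across, 60 mm high. Not used: leave it where it stands. Origin: centre of its underside; z is up along its axis.
Mind the look-alikes: they are no part of the job. What is shaped like the large_bowl but orange is not meant.

How it is judged:
By the outcome, as a careful person would: the job done as asked, in the order asked, and still so for the second after the job is handed in, with the robot touching nothing.
It also fails if it takes over 128 s, if anything falls off the work surface, if the arm or the gripper's body presses on something with over 40 N, if the wrist force passes 120 N, or if a joint passes its speed limit or range.

## Working session

There is one attempt and no reset: what is moved stays moved. The work goes in short steps, Python scripts to look and compute and a tool call to move; the robot and the scene stay as the last step left them, time stands still between calls to the robot, and variables do not carry over. Pictures are saved under pics/ and viewed, and the job is handed in when it is done.

Besides the shell and the picture viewer there is one more tool, called after "Call:" in YAML: its name, and indented under it one key for each argument. apply_moves: Moves the arm, as the interface text tells. Its arguments: {"type":"object","properties":{"series":{"type":"array"},"force":{"type":"number"}},"required":["series"]}

```bash
ls; mkdir -p pics; python3 - <<'E'
from bench import *
import cv2,numpy as np,pickle
s=read_state();print(s)
d={}
for n in("scene","top"):
    c=read_camera(n);d[n]=c
    cv2.imwrite(f"pics/{n}0.png",c["image"][:,:,::-1]);print(n,c["camera_matrix"].tolist(),c["k1"],c["R"].tolist(),c["t"])
pickle.dump(d,open("c0.pkl","wb"))
E
```

```text
pics
{'clock': 0.0, 'joints': array([ 9.47680272e-01,  1.81558325e-01,  1.60801138e+00,  3.37111804e-05,
        1.35375836e+00, -2.06300336e-01]), 'qd': array([ 9.39804125e-05,  6.75544887e-04,  1.19845840e-03,  7.72890429e-04,
       -1.15749563e-03, -1.91600908e-04]), 'joint_torque': array([ 2.14676824e-03, -4.44848049e+01, -3.51350176e+01,  1.41867285e-04,
        8.70140648e-03, -3.17823412e-05]), 'eef_pos': array([0.232459  , 0.52535658, 0.24737276]), 'eef_rot': array([-3.64679150e-04,  2.06905961e-01,  9.78360450e-01, -7.87519785e-04]), 'wrist_force': array([ 0.8986358 ,  0.03661662, -0.4448703 ]), 'torque': array([-0.02533211,  0.00795001, -0.03997636]), 'gripper_width': 0.08562518766756419}
scene [[383.4755967761123, 0.0, 248.76233046476773], [0.0, 383.4755967761123, 196.23313400260977], [0.0, 0.0, 1.0]] 0.01688645028219239 [[-0.8725865122294643, 0.48802058692996386, 0.02070471945603171], [0.28961033307774203, 0.5510299680442498, -0.7826185720334986], [-0.39334289576630055, -0.6769061094787718, -0.6221571226792268]] [ 0.41619038 -0.09026989  1.15673655]
top [[360.4016284836886, 0.0, 251.4240272878199], [0.0, 360.4016284836886, 196.31048773463093], [0.0, 0.0, 1.0]] -0.04172750608570706 [[-0.004051458974616954, -0.9999894209846316, -0.0021779804862202593], [-0.987776713088832, 0.004341344810793436, -0.15581501148688165], [0.15582281848176233, 0.0015200802791817147, -0.9877838521641993]] [-0.00843799  0.47048128  1.00910837]
```

View pics/scene0.png

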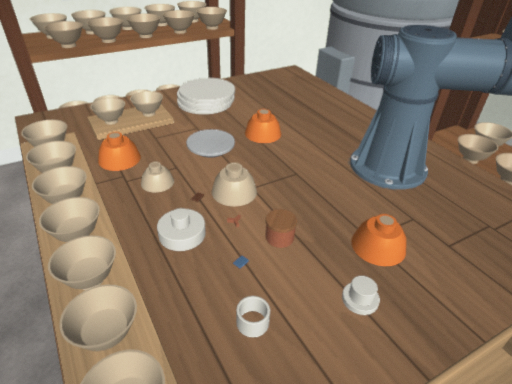

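View pics/top0.png

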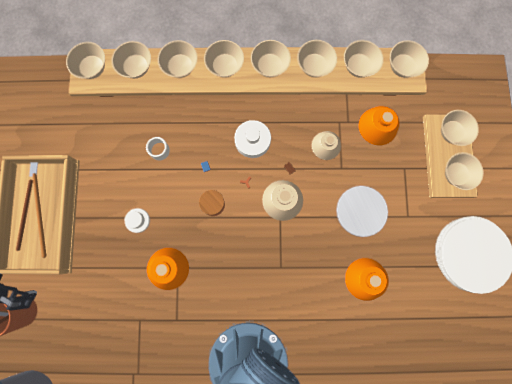

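Top view (pixels):
- **White pieces:** the base chuck is at (253,138), the ring at (157,148) and the head chuck at (136,220). The plates at (474,254) could be mistaken for white pieces.
- **Bowls:** the clay-coloured large bowl is at (283,200) and the small bowl at (325,145). Look-alikes are the orange bowls at (379,125), (168,269) and (367,280), plus the shelf bowls along the top and right.
- **Others:** the jar is at (212,203). The wheel is the grey disc at (362,211).

By the description I choose the beige bowl at (283,200). Next I measure it and check it in a crop.

```bash
cat > h.py <<'E'
from bench import *
import cv2,numpy as np
from scipy.optimize import least_squares
def undist(c,px):
    K=c["camera_matrix"];p=(np.asarray(px,float)-[K[0,2],K[1,2]])/[K[0,0],K[1,1]]
    u=p.copy()
    for _ in range(8): u=p/(1+c["k1"]*(u**2).sum(1,keepdims=True))
    return np.c_[u,np.ones(len(u))]
def onplane(c,px,z):
    R,t=np.array(c["R"]),np.array(c["t"]);o=-R.T@t;d=undist(c,px)@R
    return o+d*((z-o[2])/d[:,2])[:,None]
def cloud(c):
    v,u=np.mgrid[:384,:512];r=undist(c,np.c_[u.ravel(),v.ravel()])
    X=(r*c["range_z"].reshape(-1,1)-np.array(c["t"]))@np.array(c["R"]);X[c["range_z"].ravel()<=0]=np.nan
    return X.reshape(384,512,3)
def circ(P,r):
    f=least_squares(lambda q:np.hypot(P[:,0]-q[0],P[:,1]-q[1])-q[2],[*P.mean(0)[:2],r],loss="soft_l1",f_scale=.001)
    return f.x
def face(c,X,px,z,r,tol=.008,rad=30):
    """top face at height z near px: height mask -> blob -> contour -> rays on plane -> circle"""
    m=(np.abs(X[:,:,2]-z)<tol).astype(np.uint8)
    w=np.zeros_like(m);cv2.circle(w,tuple(int(a) for a in px),rad,1,-1);m&=w
    cs,_=cv2.findContours(m,cv2.RETR_EXTERNAL,cv2.CHAIN_APPROX_NONE)
    k=max(cs,key=cv2.contourArea).reshape(-1,2)
    q=circ(onplane(c,k,z),r);return q
def go(xyz):
    s=read_state();w,x,y,z=s["eef_rot"]
    from scipy.spatial.transform import Rotation as Ro
    R=Ro.from_quat([x,y,z,w]).as_matrix();yy=R[:,1]
    print("tool",s["eef_pos"].round(4),"yang",np.degrees(np.arctan2(yy[1],yy[0])).round(1),"shift mm",((np.array(xyz)-s["eef_pos"])@R*1000).round(1))
E
python3 - <<'E'
from h import *
import pickle
d=pickle.load(open("c0.pkl","rb"))
ob=dict(wheel=((362,211),(210,143),.03,.075,32),disc=((253,140),(181,233),.035,.055,26),neck=((253,136),(180,217),.065,.021,14),ring=((157,148),(253,303),.042,.031,18),
flange=((136,221),(362,298),.014,.036,18),head=((136,219),(364,286),.046,.025,13),foot=((284,195),(234,169),.081,.022,14),sfoot=((327,141),(154,167),.059,.016,14),jar=((212,203),(281,219),.06,.036,20))
for n in("top","scene"):
    c=d[n];X=cloud(c)
    for k,v in ob.items():
        try:
            px=v[0 if n=="top" else 1];q=face(c,X,px,v[2],v[3],rad=v[4]+(8 if n=="scene" else 0));print(n,k,q.round(4),"nomr",v[3],X[px[1],px[0]].round(3))
        except Exception as e: print(n,k,e)
im=d["top"]["image"][90:300,100:420,::-1];cv2.imwrite("pics/crop0.png",cv2.resize(im,None,fx=2.5,fy=2.5,interpolation=cv2.INTER_CUBIC)[:600])
E
```

```text
top wheel [ 0.4273 -0.3323  0.0732] nomr 0.075 [ 0.427 -0.333  0.029]
top disc [ 0.6484 -0.0142  0.0536] nomr 0.055 [nan nan nan]
top neck [ 0.6483 -0.0141  0.0199] nomr 0.021 [ 0.643 -0.016  0.067]
top ring [0.6197 0.272  0.0303] nomr 0.031 [ 0.629  0.28  -0.001]
top flange [0.404  0.3283 0.0334] nomr 0.036 [0.399 0.321 0.042]
top head [0.4042 0.328  0.0231] nomr 0.025 [0.405 0.321 0.045]
top foot [ 0.4641 -0.103   0.0206] nomr 0.022 [ 0.467 -0.101  0.081]
top sfoot [ 0.6329 -0.2401  0.0152] nomr 0.016 [ 0.63  -0.232  0.057]
top jar [0.4508 0.1039 0.0346] nomr 0.036 [0.448 0.101 0.061]
scene wheel [ 0.4323 -0.3272  0.0751] nomr 0.075 [ 0.435 -0.322  0.029]
scene disc [ 0.6529 -0.0088  0.0538] nomr 0.055 [0.662 0.016 0.035]
scene neck [ 0.6529 -0.0096  0.0216] nomr 0.021 [ 0.654 -0.002  0.066]
scene ring [0.6232 0.2738 0.031 ] nomr 0.031 [0.608 0.249 0.024]
scene flange [0.4086 0.3311 0.0351] nomr 0.036 [0.424 0.346 0.038]
scene head [0.4083 0.3307 0.0257] nomr 0.025 [0.407 0.33  0.046]
scene foot [ 0.4687 -0.0985  0.0236] nomr 0.022 [ 0.471 -0.092  0.083]
scene sfoot [ 0.6364 -0.2348  0.0175] nomr 0.016 [ 0.639 -0.23   0.059]
scene jar [0.4557 0.1075 0.0366] nomr 0.036 [0.453 0.104 0.06 ]
```

View pics/crop0.png

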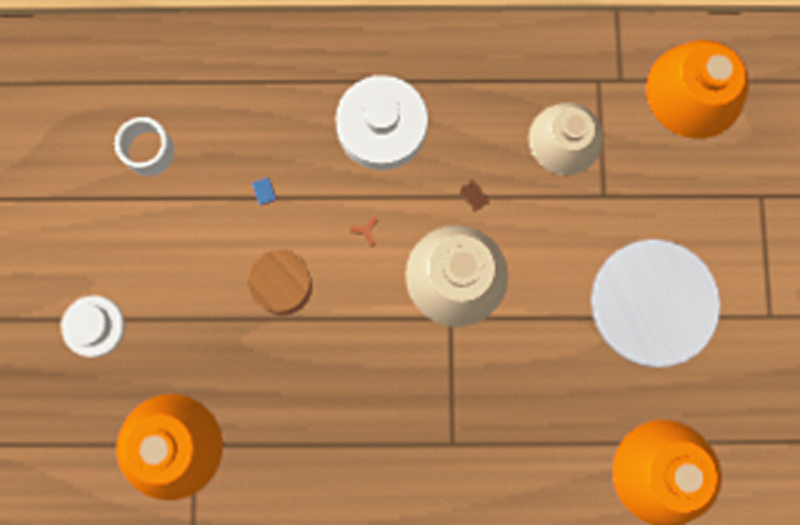

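The crop confirms it: the chosen bowl is plain beige, with the orange ones apart from it, and the small bowl is clearly smaller. The two cameras differ by a constant (about 4.5, 5 mm). I'll use the mean for the first grasp and then check with the piece in hand.

First I align the tool with the world axes.

Call:
apply_moves:
  series:
    - [1, [0, 0, 0], -6]
    - [1, [0, 0, 0], -12]
    - [1, [0, 0, 0], -18]
    - [1, [0, 0, 0], -23.9]
    - [1, [0, 0, 0], -23.9]
  force: 40

```text
clock: 0.52
eef_pos: [0.2326, 0.5255, 0.2478]
eef_rot: [-0.0, -0.002, 1.0, -0.0]
wrist_force: [0.5, 0.6, 0.5]
gripper_width: 0.0852
```

```bash
python3 -c "
from h import *
go([.6506,-.0118,.2])"
```

```text
tool [0.2326 0.5255 0.2478] yang 90.2 shift mm [-415.9 -538.9   48. ]
```

Call:
apply_moves:
  series:
    - [1, [-24, -32, 0], 0]
    - [1, [-48, -64, 0], 0]
    - [1, [-72, -96, 0], 0]
    - [1, [-96, -128, 0], 0]
    - [1, [-120, -155, 0], 0]

```text
clock: 0.93
eef_pos: [0.3532, 0.3689, 0.2481]
eef_rot: [-0.0, 0.001, 1.0, -0.0]
wrist_force: [0.2, 0.9, 0.9]
gripper_width: 0.0856
```

Call:
apply_moves:
  series:
    - [1, [-24, -32, 0], 0]
    - [1, [-48, -64, 0], 0]
    - [1, [-72, -96, 0], 0]
    - [1, [-96, -128, 0], 0]
    - [1, [-120, -155, 0], 0]

```text
clock: 1.35
eef_pos: [0.4736, 0.2136, 0.2482]
eef_rot: [-0.0, 0.002, 1.0, -0.0]
wrist_force: [0.4, 0.3, 0.1]
gripper_width: 0.0852
```

Call:
apply_moves:
  series:
    - [1, [-24, -32, 0], 0]
    - [1, [-48, -64, 5], 0]
    - [1, [-72, -96, 10], 0]
    - [1, [-96, -128, 15], 0]
    - [1, [-120, -155, 20], 0]

```text
clock: 1.77
eef_pos: [0.5937, 0.0585, 0.2278]
eef_rot: [-0.0, 0.002, 1.0, -0.0]
wrist_force: [0.1, 0.3, 0.6]
gripper_width: 0.0854
```

Call:
apply_moves:
  series:
    - [1, [-24, -32, 10], 0]
    - [1, [-48, -64, 20], 0]
    - [1, [-54, -74, 28], 0]
    - [1, [-54, -74, 28], 0]
    - [1, [-54, -74, 28], 0]

```text
clock: 2.18
eef_pos: [0.6461, -0.0132, 0.1989]
eef_rot: [-0.001, 0.002, 1.0, 0.001]
wrist_force: [-0.3, 0.7, 0.0]
gripper_width: 0.0852
```

```bash
python3 - <<'E'
from h import *
go([.6506,-.0118,.057])
for n in("scene","top"):
    c=read_camera(n);cv2.imwrite(f"pics/{n}1.png",c["image"][:,:,::-1])
a=cv2.imread("pics/scene1.png")[80:280,90:390];b=cv2.imread("pics/top1.png")[60:260,120:420]
cv2.imwrite("pics/m1.png",cv2.resize(np.vstack([a,b]),None,fx=1.5,fy=1.5))
E
```

```text
tool [ 0.6461 -0.0132  0.1989] yang 89.8 shift mm [ -4.9   1.3 141.9]
```

View pics/m1.png

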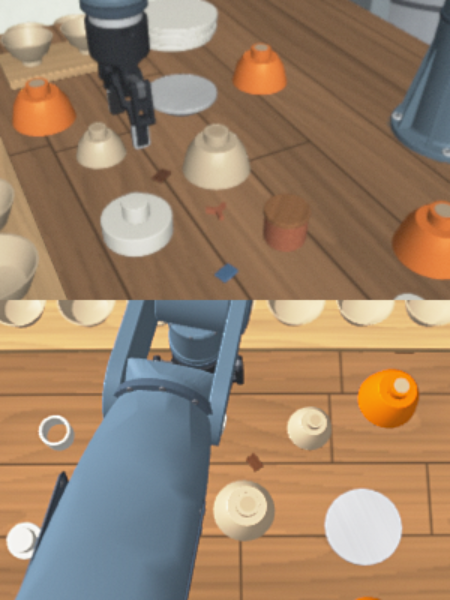

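The scene crop shows the gripper hovering above the base chuck, with the neck at about (135,207) in the crop. The arm hides the piece in the top view. Descending.

Call:
apply_moves:
  series:
    - [1, [-4.5, 1.5, 35], 0]
    - [1, [-4.5, 1.5, 70], 0]
    - [1, [-4.5, 1.5, 105], 0]
    - [1, [-4.5, 1.5, 125], 0]
    - [1, [-4.5, 1.5, 135], 0]

```text
clock: 2.7
eef_pos: [0.6488, -0.0093, 0.0624]
eef_rot: [-0.002, -0.001, 1.0, 0.001]
wrist_force: [0.1, 0.1, -0.4]
gripper_width: 0.0851
```

Call:
apply_moves:
  series:
    - [1, [0, 0, 4], 0]
    - [1, [0, 0, 6], 0]
    - [0.35, [0, 0, 6], 0]
    - [0.35, [0, 0, 6], 0]
    - [0.35, [0, 0, 6], 0]

```text
clock: 3.12
eef_pos: [0.6527, -0.0117, 0.0613]
eef_rot: [0.002, -0.0, 1.0, -0.0]
wrist_force: [-1.1, -0.4, 0.5]
gripper_width: 0.0515
```

Call:
apply_moves:
  series:
    - [0.3, [0, 0, 0], 0]
    - [0.3, [0, 0, 0], 0]
    - [0, [0, 0, 0], 0]
    - [0, [0, 0, 0], 0]
    - [0, [0, 0, 0], 0]

```text
clock: 3.53
eef_pos: [0.6529, -0.0125, 0.0616]
eef_rot: [0.002, -0.0, 1.0, -0.001]
wrist_force: [-1.0, -2.8, 7.1]
gripper_width: 0.0406
```

Call:
apply_moves:
  series:
    - [0, [0, 0, 0], 0]
    - [0, [0, 0, 0], 0]
  force: 60

```text
clock: 3.7
eef_pos: [0.6529, -0.0124, 0.0617]
eef_rot: [0.002, -0.0, 1.0, -0.001]
wrist_force: [-0.7, -1.8, 6.3]
gripper_width: 0.0403
```

Call:
apply_moves:
  series:
    - [0, [0, 0, -3], 0]
    - [0, [0, 0, -6], 0]
    - [0, [0, 0, -10], 0]
    - [0, [0, 0, -15], 0]
    - [0, [0, 0, -20], 0]

```text
clock: 4.12
eef_pos: [0.6511, -0.0114, 0.0793]
eef_rot: [-0.0, -0.0, 1.0, 0.0]
wrist_force: [0.6, -0.7, -3.2]
gripper_width: 0.0399
```

```bash
python3 - <<'E'
from h import *
s=read_state();print(s["wrist_force"],s["gripper_width"]);go([.4298,-.3298,.2])
c=read_camera("scene")
cv2.imwrite("pics/s2.png",cv2.resize(c["image"][100:300,100:360,::-1],None,fx=3,fy=3))
E
```

```text
[ 0.59193801 -0.70340323 -3.21226396] 0.039871259997523376
tool [ 0.6511 -0.0114  0.0793] yang 90.0 shift mm [ 221.5 -318.3 -120.6]
```

View pics/s2.png

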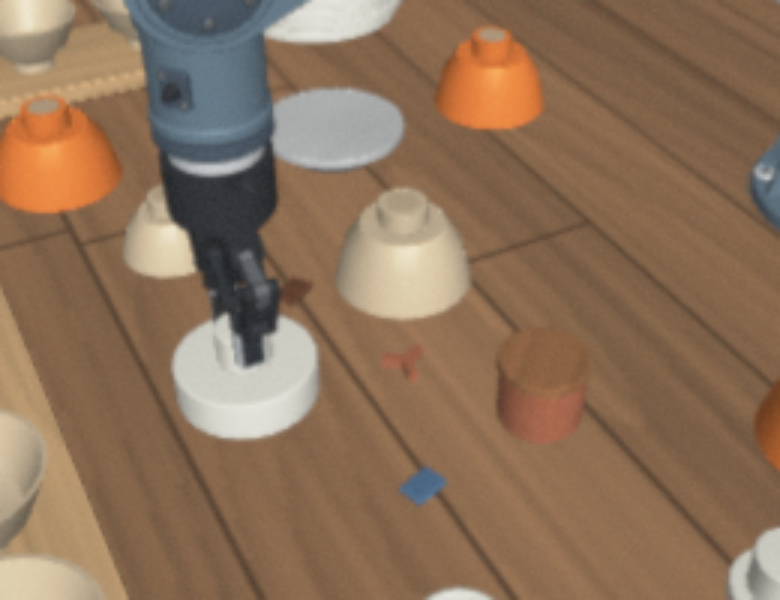

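Base chuck lifted and held level. Carrying it to the wheel, well above the bowls.

Call:
apply_moves:
  series:
    - [0, [0, 0, -15], 0]
    - [0, [0, 0, -40], 0]
    - [0, [0, 0, -70], 0]
    - [0, [0, 0, -95], 0]
    - [0, [10, -15, -110], 0]

```text
clock: 4.58
eef_pos: [0.6439, -0.0247, 0.1934]
eef_rot: [0.003, -0.001, 1.0, 0.0]
wrist_force: [0.2, -1.0, -2.5]
gripper_width: 0.0402
```

Call:
apply_moves:
  series:
    - [0, [15, -21, 0], 0]
    - [0, [32, -46, 0], 0]
    - [0, [50, -72, 0], 0]
    - [0, [68, -98, 0], 0]
    - [0, [86, -124, 0], 0]

```text
clock: 5.0
eef_pos: [0.5545, -0.1514, 0.1895]
eef_rot: [0.0, -0.0, 1.0, -0.0]
wrist_force: [0.5, -0.7, -3.6]
gripper_width: 0.0401
```

Call:
apply_moves:
  series:
    - [0, [18, -26, 0], 0]
    - [0, [36, -52, 0], 0]
    - [0, [54, -78, 0], 0]
    - [0, [72, -104, 0], 0]
    - [0, [86, -124, 0], 0]

```text
clock: 5.42
eef_pos: [0.4681, -0.2764, 0.1897]
eef_rot: [0.0, 0.0, 1.0, -0.0]
wrist_force: [0.1, -0.3, -3.9]
gripper_width: 0.04
```

Call:
apply_moves:
  series:
    - [0, [14, -20, 0], 0]
    - [0, [26, -38, 0], 0]
    - [0, [36, -50, 0], 0]
    - [0, [39, -55, 0], 0]
    - [0, [39, -55, 0], 0]

```text
clock: 5.83
eef_pos: [0.43, -0.3307, 0.1895]
eef_rot: [0.0, 0.001, 1.0, -0.0]
wrist_force: [-0.0, -0.5, -3.5]
gripper_width: 0.0397
```

```bash
python3 - <<'E'
from h import *
go([.4298,-.3298,.11])
for n in("scene","top"):
    c=read_camera(n);cv2.imwrite(f"pics/{n}3.png",c["image"][:,:,::-1])
a=cv2.imread("pics/scene3.png")[30:230,90:390];b=cv2.imread("pics/top3.png")[110:310,200:500]
cv2.imwrite("pics/m3.png",cv2.resize(np.vstack([a,b]),None,fx=1.5,fy=1.5))
E
```

```text
tool [ 0.43   -0.3307  0.1895] yang 89.9 shift mm [ 0.2  0.9 79.5]
```

View pics/m3.png

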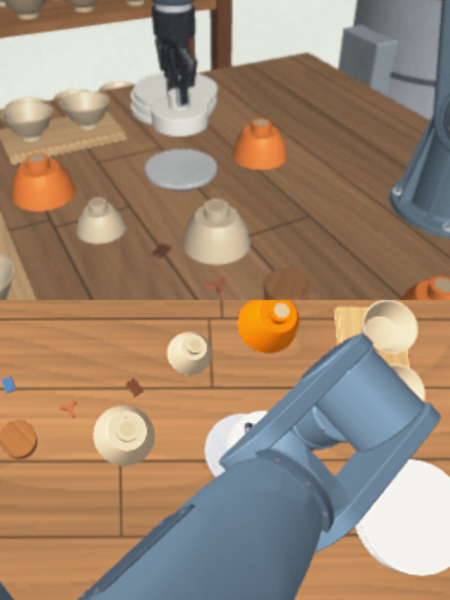

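The base chuck hangs above the wheel (wheel in the crop at (181,168), chuck at (180,118)). I'll lower it close and then measure in the scene camera.

Call:
apply_moves:
  series:
    - [0, [0, 0, 20], 0]
    - [0, [0, 0, 45], 0]
    - [0, [0, 0, 65], 0]
    - [0, [0, 0, 80], 0]
    - [0, [0, 0, 84], 0]

```text
clock: 6.35
eef_pos: [0.43, -0.3269, 0.1024]
eef_rot: [-0.002, -0.001, 1.0, 0.002]
wrist_force: [-0.8, 0.6, -3.9]
gripper_width: 0.0402
```

```bash
python3 - <<'E'
from h import *
import pickle
go([.4298,-.3298,.0917])
c=read_camera("scene");X=cloud(c);pickle.dump(c,open("s4.pkl","wb"))
i=c["image"][100:200,150:290,::-1]
cv2.imwrite("pics/s4.png",cv2.resize(i,None,fx=5,fy=5))
P=X[100:180,150:270].reshape(-1,3);P=P[~np.isnan(P[:,2])]
s=P[(np.hypot(P[:,0]-.43,P[:,1]+.33)<.05)&(P[:,2]<.12)]
print(np.histogram(s[:,2],bins=np.arange(.02,.12,.004)))
E
```

```text
tool [ 0.43   -0.3269  0.1024] yang 90.1 shift mm [ 0.2 -3.  10.7]
(array([  0,   9,  49,   1,   0,   0,   0,   0,   0,   0,   0,   0,   0,
       198,  83,  13,  12,  15,  14,  16,  22,  39,  16,  22]), array([0.02 , 0.024, 0.028, 0.032, 0.036, 0.04 , 0.044, 0.048, 0.052,
       0.056, 0.06 , 0.064, 0.068, 0.072, 0.076, 0.08 , 0.084, 0.088,
       0.092, 0.096, 0.1  , 0.104, 0.108, 0.112, 0.116]))
```

View pics/s4.png

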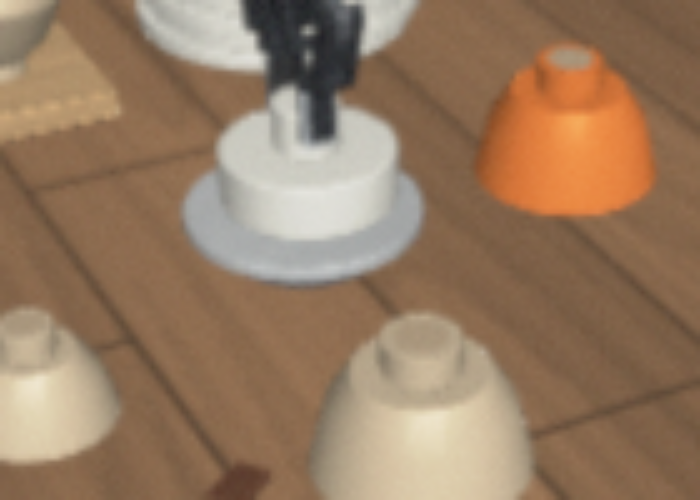

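```bash
cat >> h.py <<'E'
def hullfit(c,X,z,xy,rmax,r,tol=.006,fix=True):
    m=(np.abs(X[:,:,2]-z)<tol)&(np.hypot(X[:,:,0]-xy[0],X[:,:,1]-xy[1])<rmax)
    v,u=np.nonzero(m);P=onplane(c,np.c_[u,v],z)
    h=cv2.convexHull(P[:,:2].astype(np.float32)).reshape(-1,2).astype(float)
    # densify is unneeded; robust fit with fixed radius
    f=least_squares(lambda q:np.hypot(h[:,0]-q[0],h[:,1]-q[1])-r,xy,loss="soft_l1",f_scale=.001)
    g=circ(h,r)
    return f.x,g,len(h)
E
python3 - <<'E'
from h import *
import pickle
c=pickle.load(open("s4.pkl","rb"));X=cloud(c)
for z in(.074,.0757): print(hullfit(c,X,z,[.434,-.324],.062,.0538))
d=pickle.load(open("c0.pkl","rb"));c=d["scene"];print(hullfit(c,cloud(c),.035,[.6529,-.009],.062,.0538))
print(hullfit(c,cloud(c),.03,[.4323,-.3272],.085,.0745))
print(read_state()["eef_pos"])
E
```

```text
(array([ 0.430073  , -0.32191716]), array([ 0.43017786, -0.31956273,  0.05637843]), 30)
(array([ 0.4311132, -0.3195363]), array([ 0.43146569, -0.3180537 ,  0.05547993]), 27)
(array([ 0.65240465, -0.01033219]), array([ 0.65173699, -0.01072289,  0.0552168 ]), 36)
(array([ 0.4317722 , -0.32849433]), array([ 0.4321564 , -0.32758264,  0.07559621]), 47)
[ 0.43020853 -0.32731996  0.10301948]
```

Call:
apply_moves:
  series:
    - [0, [0, 0, 0], 0]
    - [0, [0, 0, 0], 0]
    - [0, [0, 0, 0], 0]
    - [0, [0, 0, 0], 0]

```text
clock: 6.73
eef_pos: [0.4313, -0.3302, 0.1066]
eef_rot: [0.001, -0.0, 1.0, -0.001]
wrist_force: [0.6, 0.0, -3.7]
gripper_width: 0.04
```

```bash
python3 - <<'E'
from h import *
import pickle
for i in range(3):
    go([.4298,-.3298,.0917])
    c=read_camera("scene");X=cloud(c)
    z=read_state()["eef_pos"][2]-.0617+.035
    print(z,hullfit(c,X,z,[.434,-.324],.062,.0545)[0],hullfit(c,X,.03,[.4323,-.3272],.085,.075)[0])
pickle.dump(c,open("s5.pkl","wb"))
# colour: white-vs-grey crop
E
```

```text
tool [ 0.4313 -0.3302  0.1066] yang 90.0 shift mm [ 1.5  0.5 14.9]
0.07965996479075593 [ 0.4323004 -0.3224267] [ 0.43240516 -0.32684412]
tool [ 0.4311 -0.3301  0.1064] yang 90.0 shift mm [ 1.3  0.3 14.7]
0.07944612356862563 [ 0.43211318 -0.32314391] [ 0.43261587 -0.32660346]
tool [ 0.4309 -0.33    0.1061] yang 90.0 shift mm [ 1.1  0.2 14.4]
0.07922783103896902 [ 0.43211554 -0.32242603] [ 0.43252761 -0.32655687]
```

```bash
python3 - <<'E'
from h import *
import pickle
c=pickle.load(open("s5.pkl","rb"));X=cloud(c)
cv2.imwrite("pics/s5.png",cv2.resize(c["image"][110:165,180:245,::-1],None,fx=10,fy=10,interpolation=cv2.INTER_CUBIC))
m=(np.hypot(X[:,:,0]-.432,X[:,:,1]+.325)<.04)&(abs(X[:,:,2]-.078)<.006)
print(np.median(X[:,:,2][m]),m.sum())
E
```

```text
0.07885298210495675 182
```

View pics/s5.png

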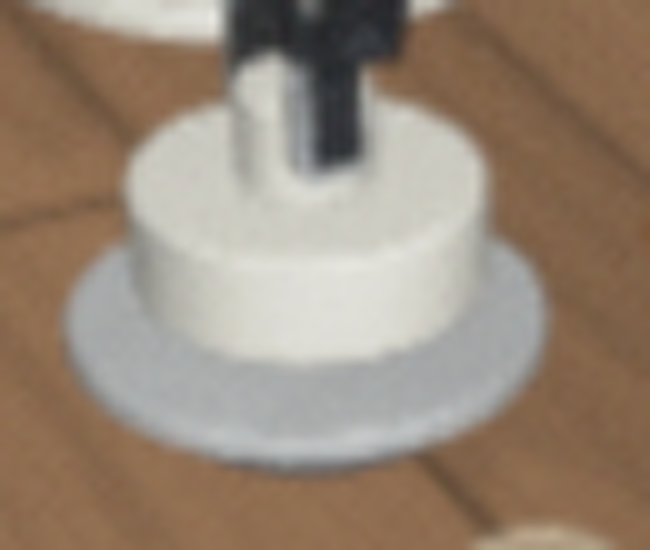

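```bash
python3 - <<'E'
from h import *
import pickle
c=pickle.load(open("s5.pkl","rb"))
print(onplane(c,[[210.2,127.5]],.079),onplane(c,[[210.1,141.3]],.03))
d=pickle.load(open("c0.pkl","rb"))["scene"]
# predicted outlines in image for wheel & candidate chuck centres -> compare edges
def proj(P):
    R,t=np.array(c["R"]),np.array(c["t"]);q=P@R.T+t;s=q[:,:2]/q[:,2:];r2=(s**2).sum(1,keepdims=True)
    K=c["camera_matrix"];return s*(1+c["k1"]*r2)*K[0,0]+[K[0,2],K[1,2]]
a=np.linspace(0,2*np.pi,720)
def box(x,y,z,r):
    p=proj(np.c_[x+r*np.cos(a),y+r*np.sin(a),0*a+z]);return (np.r_[p.min(0),p.max(0)]-[180,110,180,110]+.5).round(2)*10
print("wheel",box(.4322,-.3272,.03,.075))
for y in(-.3226,-.325,-.328): print(y,box(.4322,y,.0790,.055),box(.4322,y,.044,.055))
E
```

```text
[[ 0.42964227 -0.32677064  0.079     ]] [[ 0.43090338 -0.32970532  0.03      ]]
wheel [ 61.1 204.6 547.7 452.8]
-0.3226 [120.8 102.5 487.9 279.7] [129.2 202.4 489.4 383.6]
-0.325 [117.7  99.3 484.3 276. ] [126.1 199.1 485.9 379.9]
-0.328 [113.9  95.3 479.9 271.4] [122.3 195.  481.5 375.2]
```

Once settled, the outlines (disc spanning 125–489 and wheel 65–547 in the crop) put the chuck about 2–4 mm off in +y. I'm correcting by (+0.7, −2.5) mm and lowering slowly.

Call:
apply_moves:
  series:
    - [0, [-0.5, -1.5, 3], 0]
    - [0, [-0.7, -2.5, 6], 0]
    - [0, [-0.7, -2.5, 8], 0]
    - [0, [-0.7, -2.5, 10], 0]
    - [0, [-0.7, -2.5, 11], 0]

```text
clock: 7.3
eef_pos: [0.431, -0.332, 0.0937]
eef_rot: [-0.0, -0.0, 1.0, 0.0]
wrist_force: [0.3, 0.3, -3.3]
gripper_width: 0.0395
```

Call:
apply_moves:
  series:
    - [0, [0, 0, 0.7], 0]
    - [0, [0, 0, 1.4], 0]
    - [0, [0, 0, 2], 0]
    - [0, [0, 0, 2], 0]
    - [0, [0, 0, 2], 0]

```text
clock: 7.72
eef_pos: [0.4313, -0.3321, 0.0923]
eef_rot: [0.0, -0.0, 1.0, -0.0]
wrist_force: [-0.4, 0.6, -4.7]
gripper_width: 0.0403
```

Call:
apply_moves:
  series:
    - [0, [0, 0, 0.5], 0]
    - [0, [0, 0, 1], 0]
    - [0, [0, 0, 1.5], 0]
    - [0, [0, 0, 1.5], 0]
    - [0, [0, 0, 1.5], 0]

```text
clock: 8.13
eef_pos: [0.4312, -0.3322, 0.0917]
eef_rot: [-0.0, -0.0, 1.0, -0.0]
wrist_force: [-2.9, 3.1, 4.7]
gripper_width: 0.0401
```

In contact: the wrist force went from −4 to +4.7 N. Opening and retreating.

Call:
apply_moves:
  series:
    - [0.2, [0, 0, -1], 0]
    - [0.6, [0, 0, -1], 0]
    - [0.8, [0, 0, -1], 0]
    - [0.9, [0, 0, -1], 0]
    - [0.9, [0, 0, -1], 0]

```text
clock: 8.55
eef_pos: [0.4315, -0.3324, 0.092]
eef_rot: [0.0, -0.0, 1.0, -0.0]
wrist_force: [-0.5, -0.0, -0.5]
gripper_width: 0.077
```

Call:
apply_moves:
  series:
    - [0.9, [0, 0, -10], 0]
    - [0.9, [0, 0, -30], 0]
    - [1, [0, 0, -60], 0]
    - [1, [0, 0, -90], 0]
    - [1, [0, 0, -120], 0]

```text
clock: 8.97
eef_pos: [0.4311, -0.332, 0.2137]
eef_rot: [0.0, -0.0, 1.0, 0.0]
wrist_force: [-0.1, -1.2, 0.3]
gripper_width: 0.0856
```

Call:
apply_moves:
  series:
    - [1, [-15, 35, 0], 0]
    - [1, [-30, 70, 0], 0]
    - [1, [-45, 105, 0], 0]
    - [1, [-60, 140, 0], 0]
    - [1, [-70, 175, 0], 0]

```text
clock: 9.38
eef_pos: [0.5022, -0.1556, 0.213]
eef_rot: [0.001, 0.0, 1.0, -0.0]
wrist_force: [0.5, 0.4, -0.3]
gripper_width: 0.0856
```

Call:
apply_moves:
  series:
    - [1, [-15, 38, 0], 0]
    - [1, [-30, 76, 0], 0]
    - [1, [-40, 114, 0], 0]
    - [1, [-50, 150, 0], 0]
    - [1, [-55, 185, 0], 0]

```text
clock: 9.8
eef_pos: [0.557, 0.03, 0.2129]
eef_rot: [0.001, -0.0, 1.0, -0.0]
wrist_force: [0.3, -0.5, 1.0]
gripper_width: 0.0852
```

```bash
python3 - <<'E'
from h import *
import pickle
d={n:read_camera(n) for n in("scene","top")};pickle.dump(d,open("c6.pkl","wb"))
for n,zs in(("top",((362,211),(362,205))),("scene",((210,130),(210,118)))):
    c=d[n];X=cloud(c);w=(.4273,-.3323) if n=="top" else (.4323,-.3272)
    print(n,hullfit(c,X,.03,w,.085,.0745),hullfit(c,X,.065,w,.062,.0545),hullfit(c,X,.095,w,.03,.0205))
go([.6214,.2729,.2])
i=np.vstack([d["scene"]["image"][100:180,150:270],d["top"]["image"][170:250,305:425]])[:,:,::-1]
cv2.imwrite("pics/m6.png",cv2.resize(i,None,fx=3.7,fy=3.7,interpolation=cv2.INTER_CUBIC))
E
```

```text
top (array([ 0.42692483, -0.33293637]), array([ 0.42702675, -0.33255452,  0.07385406]), 42) (array([ 0.42753037, -0.32999595]), array([ 0.42764369, -0.32972496,  0.05390486]), 34) (array([ 0.42787298, -0.32914147]), array([ 0.42787922, -0.32903035,  0.02015206]), 24)
scene (array([ 0.43280784, -0.32652874]), array([ 0.43305146, -0.3264068 ,  0.07429206]), 21) (array([ 0.4331692 , -0.32617318]), array([ 0.43724557, -0.32665353,  0.05162076]), 16) (array([ 0.43947325, -0.3277894 ]), array([ 0.4389683 , -0.32629763,  0.02210427]), 3)
tool [0.5564 0.0328 0.2126] yang 90.3 shift mm [-66.4 239.7  13.1]
```

View pics/m6.png

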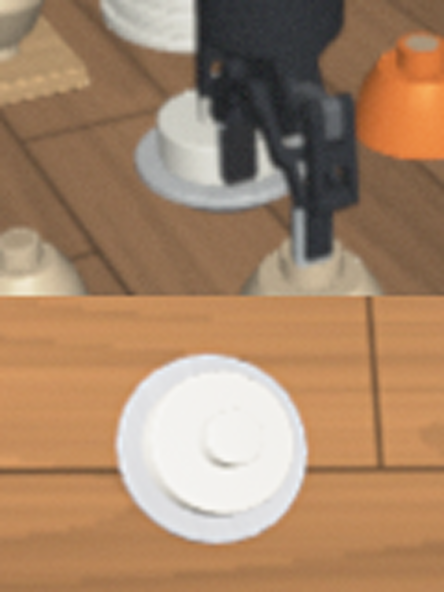

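Top crop: the chuck stands on the wheel about 2.5 mm off centre (wheel at (212,448), disc at (222,444)), which is fine. Next is the ring, at about (0.622, 0.273).

Call:
apply_moves:
  series:
    - [1, [-10, 38, 0], 0]
    - [1, [-20, 76, 0], 0]
    - [1, [-32, 114, 0], 0]
    - [1, [-44, 150, 0], 0]
    - [1, [-50, 180, 0], 0]

```text
clock: 10.32
eef_pos: [0.6071, 0.2096, 0.2127]
eef_rot: [0.001, -0.0, 1.0, 0.0]
wrist_force: [0.0, -0.6, 0.1]
gripper_width: 0.0855
```

Call:
apply_moves:
  series:
    - [1, [-6, 25, 0], 0]
    - [1, [-11, 45, 0], 0]
    - [1, [-15, 60, 0], 0]
    - [1, [-15, 60, 0], 0]
    - [1, [-15, 60, 0], 0]

```text
clock: 10.73
eef_pos: [0.6211, 0.2677, 0.212]
eef_rot: [-0.0, -0.001, 1.0, -0.0]
wrist_force: [0.4, -0.9, 0.1]
gripper_width: 0.0855
```

```bash
python3 - <<'E'
from h import *
go([.622,.273,.036])
E
```

```text
tool [0.6211 0.2677 0.212 ] yang 90.1 shift mm [ -0.9   5.4 176. ]
```

Call:
apply_moves:
  series:
    - [1, [-1, 4, 35], 0]
    - [1, [-1, 4, 70], 0]
    - [1, [-1, 4, 100], 0]
    - [1, [-1, 4, 120], 0]
    - [1, [-1, 4, 125], 0]

```text
clock: 11.15
eef_pos: [0.6192, 0.2693, 0.0821]
eef_rot: [-0.004, 0.001, 1.0, -0.001]
wrist_force: [-1.4, -0.7, -0.9]
gripper_width: 0.0853
```

Call:
apply_moves:
  series:
    - [1, [0, 0, 0], 0]
    - [1, [0, 0, 0], 0]

```text
clock: 11.32
eef_pos: [0.623, 0.2711, 0.0882]
eef_rot: [0.001, 0.0, 1.0, 0.0]
wrist_force: [0.1, 0.1, 0.6]
gripper_width: 0.0855
```

```bash
python3 - <<'E'
from h import *
go([.622,.273,.036])
c=read_camera("scene");cv2.imwrite("pics/s7.png",cv2.resize(c["image"][230:350,190:330,::-1],None,fx=4,fy=4))
E
```

```text
tool [0.623  0.2711 0.0882] yang 90.0 shift mm [ 1.1  1.9 52.2]
```

View pics/s7.png

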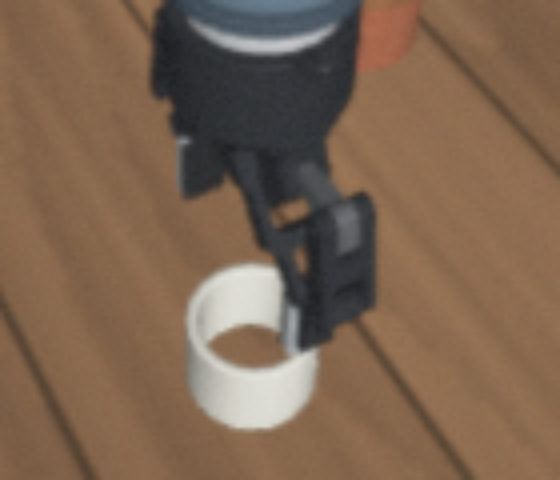

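The jaws straddle the ring (ring in the crop at (252,345)). Descending and closing.

Call:
apply_moves:
  series:
    - [1, [0.5, 1.5, 15], 0]
    - [1, [0.5, 1.5, 30], 0]
    - [1, [0.5, 1.5, 42], 0]
    - [1, [0.5, 1.5, 50], 0]
    - [1, [0.5, 1.5, 52], 0]
  force: 30

```text
clock: 11.78
eef_pos: [0.6196, 0.273, 0.0316]
eef_rot: [-0.002, -0.0, 1.0, -0.001]
wrist_force: [-0.5, 0.1, -1.4]
gripper_width: 0.0855
```

Call:
apply_moves:
  series:
    - [1, [0, 0, 0], 0]
    - [0.8, [0, 0, 0], 0]
    - [0.75, [0, 0, 0], 0]
    - [0.72, [0, 0, 0], 0]
    - [0.7, [0, 0, 0], 0]

```text
clock: 12.2
eef_pos: [0.6223, 0.2736, 0.036]
eef_rot: [0.001, -0.0, 1.0, 0.0]
wrist_force: [-0.9, -0.0, 4.7]
gripper_width: 0.0609
```

Call:
apply_moves:
  series:
    - [0.6, [0, 0, 0], 0]
    - [0.3, [0, 0, 0], 0]
    - [0, [0, 0, 0], 0]
    - [0, [0, 0, 0], 0]
    - [0, [0, 0, 0], 0]

```text
clock: 12.62
eef_pos: [0.6223, 0.2736, 0.036]
eef_rot: [0.001, -0.0, 1.0, 0.0]
wrist_force: [-0.5, -1.3, 6.2]
gripper_width: 0.0614
```

Call:
apply_moves:
  series:
    - [0, [0, 0, -5], 0]
    - [0, [0, 0, -15], 0]
    - [0, [0, 0, -30], 0]
    - [0, [0, 0, -45], 0]
    - [0, [0, 0, -55], 0]

```text
clock: 13.03
eef_pos: [0.6227, 0.2738, 0.093]
eef_rot: [0.002, -0.0, 1.0, 0.0]
wrist_force: [0.6, -0.7, -0.8]
gripper_width: 0.061
```

```bash
python3 - <<'E'
from h import *
go([.4314,-.3322,.2])
c=read_camera("scene");cv2.imwrite("pics/s8.png",cv2.resize(c["image"][210:350,190:330,::-1],None,fx=4,fy=4))
E
```

```text
tool [0.6227 0.2738 0.093 ] yang 90.0 shift mm [ 191.2 -605.8 -108.1]
```

View pics/s8.png

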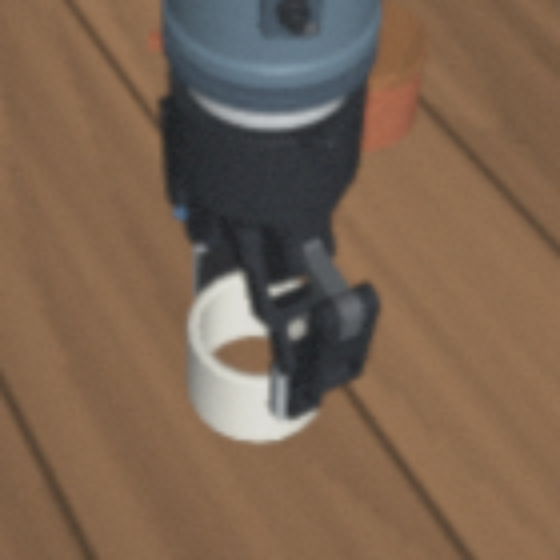

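Ring held upright. Carrying it over.

Call:
apply_moves:
  series:
    - [0, [0, 0, -20], 0]
    - [0, [5, -15, -45], 0]
    - [0, [12, -38, -70], 0]
    - [0, [20, -65, -90], 0]
    - [0, [29, -93, -105], 0]

```text
clock: 13.5
eef_pos: [0.5931, 0.1801, 0.1978]
eef_rot: [0.002, -0.001, 1.0, 0.0]
wrist_force: [1.0, -0.0, -0.4]
gripper_width: 0.0614
```

Call:
apply_moves:
  series:
    - [0, [10, -32, 0], 0]
    - [0, [20, -64, 0], 0]
    - [0, [30, -96, 0], 0]
    - [0, [40, -128, 0], 0]
    - [0, [50, -160, 0], 0]

```text
clock: 13.92
eef_pos: [0.542, 0.0191, 0.1956]
eef_rot: [0.001, -0.0, 1.0, -0.0]
wrist_force: [0.9, 0.0, -0.4]
gripper_width: 0.0614
```

Call:
apply_moves:
  series:
    - [0, [10, -32, 0], 0]
    - [0, [20, -64, 0], 0]
    - [0, [30, -96, 0], 0]
    - [0, [40, -128, 0], 0]
    - [0, [50, -160, 0], 0]

```text
clock: 14.33
eef_pos: [0.4921, -0.1411, 0.1956]
eef_rot: [0.001, -0.0, 1.0, -0.0]
wrist_force: [0.7, 0.3, -0.8]
gripper_width: 0.0609
```

Call:
apply_moves:
  series:
    - [0, [10, -32, 0], 0]
    - [0, [20, -64, 0], 0]
    - [0, [30, -94, 0], 0]
    - [0, [40, -124, 0], 0]
    - [0, [48, -150, 0], 0]

```text
clock: 14.75
eef_pos: [0.4439, -0.2916, 0.1956]
eef_rot: [0.0, 0.0, 1.0, -0.001]
wrist_force: [-0.6, 0.2, -0.4]
gripper_width: 0.0611
```

Call:
apply_moves:
  series:
    - [0, [6, -19, 0], 0]
    - [0, [10, -32, 0], 0]
    - [0, [13, -40, 0], 0]
    - [0, [14, -43, 0], 0]
    - [0, [14, -43, 0], 0]

```text
clock: 15.17
eef_pos: [0.4308, -0.3326, 0.1949]
eef_rot: [0.0, -0.0, 1.0, 0.0]
wrist_force: [-0.1, 0.0, -0.8]
gripper_width: 0.0613
```

```bash
python3 - <<'E'
from h import *
go([.4314,-.3322,.15])
E
```

```text
tool [ 0.4308 -0.3326  0.1949] yang 90.0 shift mm [-0.6  0.3 44.9]
```

Call:
apply_moves:
  series:
    - [0, [-0.5, 0.3, 15], 0]
    - [0, [-0.5, 0.3, 30], 0]
    - [0, [-0.5, 0.3, 42], 0]
    - [0, [-0.5, 0.3, 50], 0]
    - [0, [-0.5, 0.3, 53], 0]

```text
clock: 15.58
eef_pos: [0.431, -0.3308, 0.1402]
eef_rot: [-0.001, -0.001, 1.0, 0.001]
wrist_force: [-0.4, 0.6, -1.0]
gripper_width: 0.0612
```

Call:
apply_moves:
  series:
    - [0, [0, 0, 0], 0]
    - [0, [0, 0, 0], 0]
    - [0, [0, 0, 0], 0]

```text
clock: 15.83
eef_pos: [0.4317, -0.3327, 0.1426]
eef_rot: [0.0, -0.0, 1.0, -0.001]
wrist_force: [-0.1, -0.2, -0.8]
gripper_width: 0.0612
```

```bash
python3 - <<'E'
from h import *
go([.4314,-.3322,.101])
c=read_camera("scene");X=cloud(c);zt=read_state()["eef_pos"][2]+.006
print(zt,"ring",hullfit(c,X,zt,[.434,-.328],.04,.0305),"disc",hullfit(c,X,.065,[.434,-.328],.062,.0545))
cv2.imwrite("pics/s9.png",cv2.resize(c["image"][90:165,170:250,::-1],None,fx=8,fy=8,interpolation=cv2.INTER_CUBIC))
E
```

```text
tool [ 0.4317 -0.3327  0.1426] yang 90.0 shift mm [ 0.4  0.5 41.6]
0.14866882225066846 ring (array([ 0.43029556, -0.33831614]), array([ 0.42494714, -0.32735114,  0.042697  ]), 17) disc (array([ 0.43223787, -0.3254935 ]), array([ 0.4326437 , -0.32471552,  0.05573384]), 21)
```

View pics/s9.png

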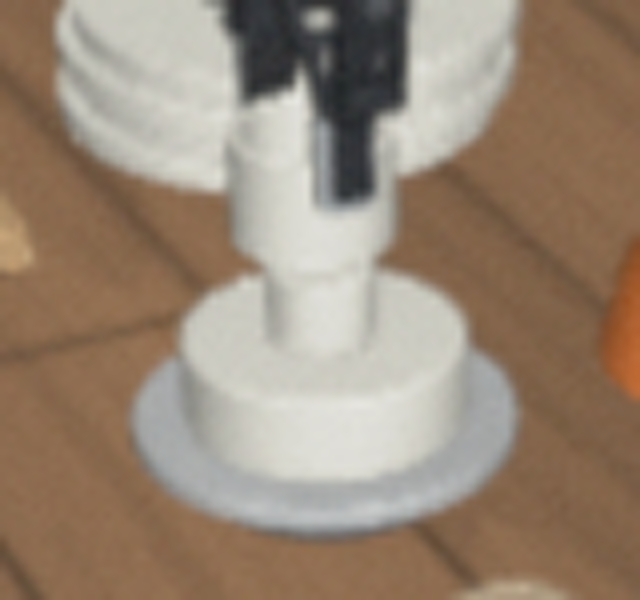

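In the scene crop the ring (230–397) sits about 2 mm to the image left of the neck (265–378) after allowing for perspective. A small correction, then lowering.

Call:
apply_moves:
  series:
    - [0, [1.2, 0.6, 2], 0]
    - [0, [1.2, 0.6, 6], 0]
    - [0, [1.2, 0.6, 10], 0]
    - [0, [1.2, 0.6, 14], 0]
    - [0, [1.2, 0.6, 18], 0]

```text
clock: 16.3
eef_pos: [0.4299, -0.3317, 0.1232]
eef_rot: [-0.0, -0.0, 1.0, 0.0]
wrist_force: [-0.5, 0.4, -2.2]
gripper_width: 0.0617
```

Call:
apply_moves:
  series:
    - [0, [0, 0, 4], 0]
    - [0, [0, 0, 8], 0]
    - [0, [0, 0, 12], 0]
    - [0, [0, 0, 15], 0]
    - [0, [0, 0, 17], 0]

```text
clock: 16.72
eef_pos: [0.4299, -0.3316, 0.1062]
eef_rot: [-0.0, -0.0, 1.0, 0.0]
wrist_force: [0.5, -0.3, -0.7]
gripper_width: 0.0612
```

Call:
apply_moves:
  series:
    - [0, [0, 0, 1], 0]
    - [0, [0, 0, 2], 0]
    - [0, [0, 0, 3], 0]
    - [0, [0, 0, 3.5], 0]
    - [0, [0, 0, 3.5], 0]

```text
clock: 17.13
eef_pos: [0.4301, -0.3317, 0.1033]
eef_rot: [0.0, -0.0, 1.0, -0.0]
wrist_force: [-0.2, -0.8, -0.0]
gripper_width: 0.0611
```

Call:
apply_moves:
  series:
    - [0, [0, 0, 0.6], 0]
    - [0, [0, 0, 1.2], 0]
    - [0, [0, 0, 1.8], 0]
    - [0, [0, 0, 1.8], 0]
    - [0, [0, 0, 1.8], 0]

```text
clock: 17.55
eef_pos: [0.43, -0.3317, 0.1015]
eef_rot: [-0.0, -0.0, 1.0, 0.0]
wrist_force: [1.0, 0.7, -1.0]
gripper_width: 0.0609
```

Call:
apply_moves:
  series:
    - [0, [0, 0, 0.5], 0]
    - [0, [0, 0, 1], 0]
    - [0, [0, 0, 1], 0]
    - [0, [0, 0, 1], 0]

```text
clock: 17.88
eef_pos: [0.4301, -0.3318, 0.101]
eef_rot: [0.0, -0.0, 1.0, -0.0]
wrist_force: [-1.9, 2.4, 5.5]
gripper_width: 0.0614
```

The ring is seated: contact came at TCP 0.101, as predicted. Releasing and moving clear for a look.

Call:
apply_moves:
  series:
    - [0.5, [0, 0, 0], 0]
    - [0.8, [0, 0, 0], 0]
    - [0.95, [0, 0, 0], 0]
    - [0.95, [0, 0, 0], 0]
    - [0.95, [0, 0, 0], 0]

```text
clock: 18.3
eef_pos: [0.43, -0.3317, 0.1003]
eef_rot: [-0.0, -0.0, 1.0, 0.0]
wrist_force: [0.1, 0.9, -0.4]
gripper_width: 0.0814
```

Call:
apply_moves:
  series:
    - [1, [0, 0, -10], 0]
    - [1, [0, 0, -30], 0]
    - [1, [0, 0, -60], 0]
    - [1, [0, 0, -90], 0]
    - [1, [0, 0, -120], 0]

```text
clock: 18.72
eef_pos: [0.4299, -0.3315, 0.2223]
eef_rot: [-0.0, -0.0, 1.0, 0.0]
wrist_force: [-0.2, 0.2, -0.3]
gripper_width: 0.0853
```

Call:
apply_moves:
  series:
    - [1, [0, 35, 0], 0]
    - [1, [0, 73, 0], 0]
    - [1, [0, 112, 0], 0]
    - [1, [0, 150, 0], 0]
    - [1, [0, 190, 0], 0]

```text
clock: 19.13
eef_pos: [0.4297, -0.1404, 0.2213]
eef_rot: [0.001, 0.0, 1.0, -0.0]
wrist_force: [0.5, 0.7, -0.3]
gripper_width: 0.0853
```

Call:
apply_moves:
  series:
    - [1, [0, 38, 0], 0]
    - [1, [0, 76, 0], 0]
    - [1, [0, 115, 0], 0]
    - [1, [0, 153, 0], 0]
    - [1, [0, 190, 0], 0]

```text
clock: 19.55
eef_pos: [0.4297, 0.0501, 0.2215]
eef_rot: [0.001, -0.0, 1.0, -0.0]
wrist_force: [-0.0, 0.4, -0.2]
gripper_width: 0.0852
```

```bash
python3 - <<'E'
from h import *
import pickle
d={n:read_camera(n) for n in("scene","top")};pickle.dump(d,open("c7.pkl","wb"))
for n in d:
    c=d[n];X=cloud(c);w=(.4273,-.3323) if n=="top" else (.4323,-.3272)
    for nm,z,rm,r in(("wheel",.03,.085,.0742),("disc",.065,.062,.0542),("ring",.107,.042,.0305)):
        print(n,nm,hullfit(c,X,z,w,rm,r))
go([.406,.3295,.2])
i=np.vstack([d["scene"]["image"][90:170,150:270],d["top"]["image"][170:250,305:425]])[:,:,::-1]
cv2.imwrite("pics/m7.png",cv2.resize(i,None,fx=3.7,fy=3.7,interpolation=cv2.INTER_CUBIC))
E
```

```text
scene wheel (array([ 0.4328084 , -0.32591159]), array([ 0.43269634, -0.32628287,  0.07491182]), 26)
scene disc (array([ 0.43310995, -0.3238885 ]), array([ 0.43291581, -0.32338983,  0.0559729 ]), 22)
scene ring (array([ 0.43228375, -0.3244321 ]), array([ 0.43199017, -0.32302646,  0.03202119]), 27)
top wheel (array([ 0.42705928, -0.3327178 ]), array([ 0.42710776, -0.33261875,  0.07393524]), 38)
top disc (array([ 0.42762198, -0.33002164]), array([ 0.42767838, -0.32984793,  0.05378368]), 32)
top ring (array([ 0.42747727, -0.32942248]), array([ 0.42749971, -0.32936042,  0.02994474]), 23)
tool [0.4293 0.0529 0.2212] yang 90.4 shift mm [ 21.4 276.7  21.6]
```

View pics/m7.png

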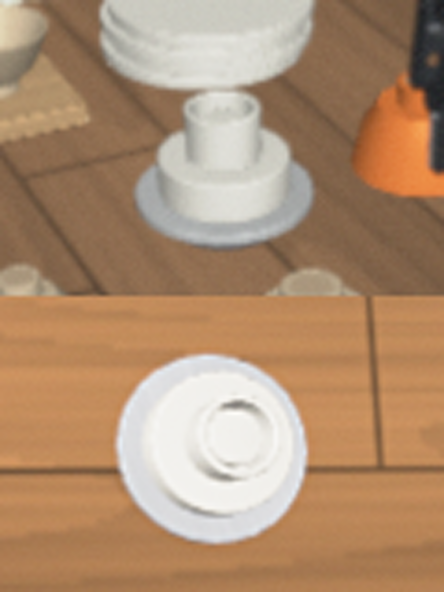

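Ring concentric on the base chuck within about 1 mm in both views, and resting on the shoulder. Next is the head chuck, at about (0.407, 0.330).

Call:
apply_moves:
  series:
    - [1, [4, 38, 0], 0]
    - [1, [8, 76, 0], 0]
    - [1, [12, 112, 0], 0]
    - [1, [16, 146, 0], 0]
    - [1, [18, 176, 0], 0]

```text
clock: 20.07
eef_pos: [0.4116, 0.2256, 0.2212]
eef_rot: [0.0, -0.0, 1.0, 0.0]
wrist_force: [1.5, -0.8, 0.9]
gripper_width: 0.0855
```

Call:
apply_moves:
  series:
    - [1, [3, 30, 0], 0]
    - [1, [5, 60, 0], 0]
    - [1, [5, 85, 0], 0]
    - [1, [5, 100, 0], 0]
    - [1, [5, 101, 0], 0]

```text
clock: 20.48
eef_pos: [0.4071, 0.3271, 0.2211]
eef_rot: [0.0, -0.001, 1.0, 0.0]
wrist_force: [0.4, -0.1, -0.2]
gripper_width: 0.0849
```

Call:
apply_moves:
  series:
    - [1, [0, 0, 20], 0]
    - [1, [0, 0, 50], 0]
    - [1, [0, 0, 85], 0]
    - [1, [0, 0, 110], 0]
    - [1, [0, 0, 120], 0]

```text
clock: 20.9
eef_pos: [0.405, 0.3229, 0.0971]
eef_rot: [-0.003, 0.0, 1.0, -0.002]
wrist_force: [-0.6, -0.8, 0.2]
gripper_width: 0.0851
```

Call:
apply_moves:
  series:
    - [1, [0, 0, 0], 0]
    - [1, [0, 0, 0], 0]
    - [1, [0, 0, 0], 0]

```text
clock: 21.15
eef_pos: [0.4085, 0.3255, 0.1025]
eef_rot: [0.001, 0.0, 1.0, 0.001]
wrist_force: [-0.2, 1.0, -0.1]
gripper_width: 0.0856
```

```bash
python3 - <<'E'
from h import *
go([.407,.330,.044])
c=read_camera("scene");cv2.imwrite("pics/s10.png",cv2.resize(c["image"][200:330,300:440,::-1],None,fx=4,fy=4))
E
```

```text
tool [0.4085 0.3255 0.1025] yang 90.0 shift mm [ 1.6  4.4 58.5]
```

View pics/s10.png

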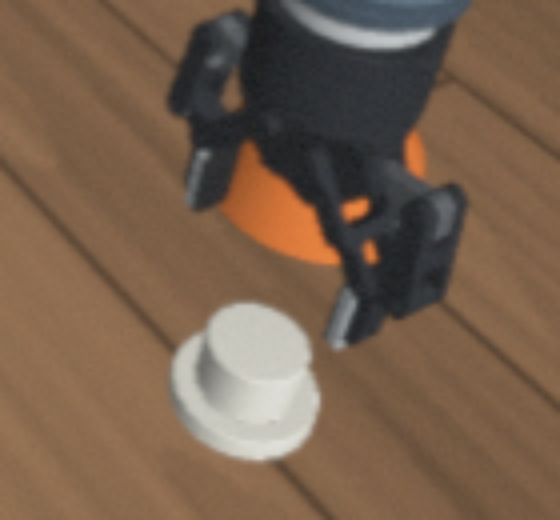

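The fingers are above the head chuck (head in the crop at (258,345)) and clear of the orange bowl behind. Descending.

Call:
apply_moves:
  series:
    - [1, [1.5, 4.5, 12], 0]
    - [1, [1.5, 4.5, 28], 0]
    - [1, [1.5, 4.5, 42], 0]
    - [1, [1.5, 4.5, 51], 0]
    - [1, [1.5, 4.5, 56], 0]

```text
clock: 21.62
eef_pos: [0.4047, 0.3297, 0.0434]
eef_rot: [-0.001, -0.0, 1.0, -0.0]
wrist_force: [-0.7, -0.1, 0.1]
gripper_width: 0.0854
```

Call:
apply_moves:
  series:
    - [1, [0, 0, 1], 0]
    - [1, [0, 0, 2], 0]
    - [0.8, [0, 0, 2], 0]
    - [0.7, [0, 0, 2], 0]
    - [0.63, [0, 0, 2], 0]

```text
clock: 22.03
eef_pos: [0.4058, 0.33, 0.0431]
eef_rot: [0.001, -0.0, 1.0, 0.0]
wrist_force: [0.7, -0.2, -1.2]
gripper_width: 0.0539
```

Call:
apply_moves:
  series:
    - [0.58, [0, 0, 0], 0]
    - [0.4, [0, 0, 0], 0]
    - [0, [0, 0, 0], 0]
    - [0, [0, 0, 0], 0]
    - [0, [0, 0, 0], 0]
  force: 50

```text
clock: 22.45
eef_pos: [0.4058, 0.3298, 0.0435]
eef_rot: [0.0, -0.0, 1.0, 0.0]
wrist_force: [-1.6, -2.0, 6.8]
gripper_width: 0.0486
```

Call:
apply_moves:
  series:
    - [0, [0, 0, -5], 0]
    - [0, [0, 0, -15], 0]
    - [0, [0, 0, -30], 0]
    - [0, [0, 0, -45], 0]
    - [0, [0, 0, -55], 0]

```text
clock: 22.87
eef_pos: [0.4059, 0.3301, 0.0994]
eef_rot: [0.001, -0.0, 1.0, 0.0]
wrist_force: [0.9, -0.3, -1.4]
gripper_width: 0.0484
```

Call:
apply_moves:
  series:
    - [0, [0, 0, -20], 0]
    - [0, [0, 0, -50], 0]
    - [0, [0, 0, -85], 0]
    - [0, [0, 0, -110], 0]
    - [0, [0, 0, -120], 0]

```text
clock: 23.28
eef_pos: [0.4071, 0.3307, 0.2224]
eef_rot: [0.003, -0.0, 1.0, 0.002]
wrist_force: [1.1, 1.0, -0.5]
gripper_width: 0.0481
```

```bash
python3 - <<'E'
from h import *
go([.430,-.3317,.215])
c=read_camera("scene");cv2.imwrite("pics/s11.png",cv2.resize(c["image"][150:330,280:440,::-1],None,fx=3,fy=3))
E
```

```text
tool [0.4071 0.3307 0.2224] yang 90.0 shift mm [ -22.5 -662.5    5.4]
```

View pics/s11.png

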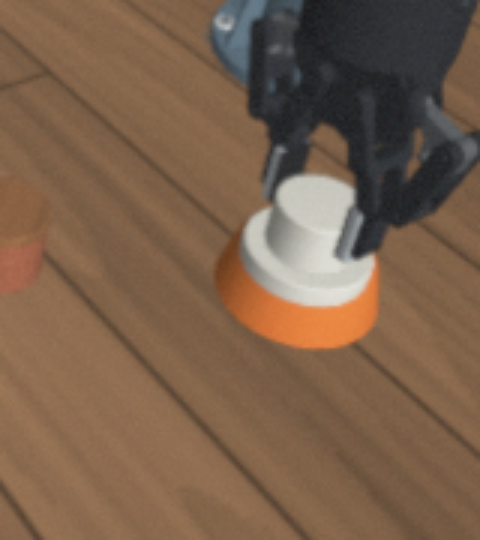

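Head chuck held level. Carrying it to the stack.

Call:
apply_moves:
  series:
    - [0, [0, -15, 0], 0]
    - [0, [0, -40, 0], 0]
    - [0, [-3, -70, 0], 0]
    - [0, [-5, -100, 0], 0]
    - [0, [-6, -130, 0], 0]

```text
clock: 23.75
eef_pos: [0.4102, 0.1985, 0.2156]
eef_rot: [-0.001, -0.001, 1.0, -0.0]
wrist_force: [0.7, -0.2, -0.8]
gripper_width: 0.0484
```

Call:
apply_moves:
  series:
    - [0, [-1, -34, 0], 0]
    - [0, [-2, -68, 0], 0]
    - [0, [-3, -102, 0], 0]
    - [0, [-4, -136, 0], 0]
    - [0, [-5, -170, 0], 0]

```text
clock: 24.17
eef_pos: [0.4152, 0.0285, 0.2159]
eef_rot: [-0.001, -0.0, 1.0, 0.0]
wrist_force: [0.1, 0.0, -1.2]
gripper_width: 0.0484
```

Call:
apply_moves:
  series:
    - [0, [-1, -34, 0], 0]
    - [0, [-2, -68, 0], 0]
    - [0, [-3, -102, 0], 0]
    - [0, [-4, -136, 0], 0]
    - [0, [-5, -170, 0], 0]

```text
clock: 24.58
eef_pos: [0.4203, -0.1414, 0.2158]
eef_rot: [-0.001, -0.0, 1.0, 0.001]
wrist_force: [0.1, -0.0, -0.5]
gripper_width: 0.0482
```

Call:
apply_moves:
  series:
    - [0, [-1, -32, 0], 0]
    - [0, [-2, -64, 0], 0]
    - [0, [-3, -94, 0], 0]
    - [0, [-4, -120, 0], 0]
    - [0, [-5, -145, 0], 0]

```text
clock: 25.0
eef_pos: [0.4255, -0.2862, 0.2154]
eef_rot: [-0.001, 0.0, 1.0, 0.001]
wrist_force: [0.3, 0.2, -1.8]
gripper_width: 0.0478
```

Call:
apply_moves:
  series:
    - [0, [0, -18, 0], 0]
    - [0, [-1, -32, 0], 0]
    - [0, [-1, -42, 0], 0]
    - [0, [-1, -47, 0], 0]
    - [0, [-1, -47, 0], 0]

```text
clock: 25.42
eef_pos: [0.4275, -0.3324, 0.2171]
eef_rot: [-0.0, -0.0, 1.0, 0.0]
wrist_force: [0.1, 0.4, -1.6]
gripper_width: 0.048
```

```bash
python3 - <<'E'
from h import *
go([.429,-.3317,.160])
E
```

```text
tool [ 0.4275 -0.3324  0.2171] yang 90.0 shift mm [-1.5  0.7 57.1]
```

Call:
apply_moves:
  series:
    - [0, [-1.5, 0.7, 12], 0]
    - [0, [-1.5, 0.7, 28], 0]
    - [0, [-1.5, 0.7, 42], 0]
    - [0, [-1.5, 0.7, 52], 0]
    - [0, [-1.5, 0.7, 56], 0]

```text
clock: 25.83
eef_pos: [0.4285, -0.3295, 0.1592]
eef_rot: [-0.001, -0.001, 1.0, 0.001]
wrist_force: [-0.7, -0.5, -1.0]
gripper_width: 0.0483
```

Call:
apply_moves:
  series:
    - [0, [0, 0, 0], 0]
    - [0, [0, 0, 0], 0]
    - [0, [0, 0, 0], 0]

```text
clock: 26.08
eef_pos: [0.4295, -0.3318, 0.1623]
eef_rot: [0.0, -0.0, 1.0, -0.001]
wrist_force: [-1.0, 0.5, -1.4]
gripper_width: 0.048
```

```bash
python3 - <<'E'
from h import *
go([.429,-.3317,.1505])
c=read_camera("scene");X=cloud(c);z=read_state()["eef_pos"][2]-.0435
print(z,hullfit(c,X,z+.014,[.434,-.325],.042,.0355,tol=.004),hullfit(c,X,.065,[.434,-.325],.062,.0545))
cv2.imwrite("pics/s12.png",cv2.resize(c["image"][80:165,170:250,::-1],None,fx=7,fy=7,interpolation=cv2.INTER_CUBIC))
E
```

```text
tool [ 0.4295 -0.3318  0.1623] yang 90.0 shift mm [ 0.6  0.1 11.8]
0.11895865007952562 (array([ 0.43215605, -0.32450832]), array([ 0.43212615, -0.32456886,  0.03563487]), 16) (array([ 0.43275192, -0.32452044]), array([ 0.43257432, -0.32456454,  0.05538057]), 22)
```

View pics/s12.png

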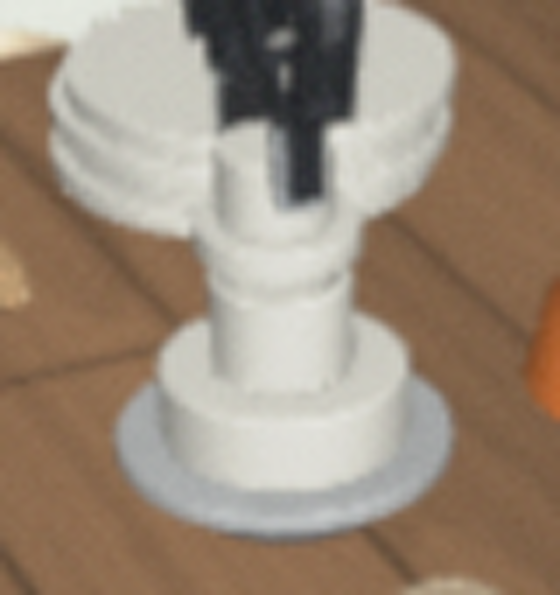

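The flange (198–361) and ring (211–355) are concentric to within about 1 mm. Lowering.

Call:
apply_moves:
  series:
    - [0, [0.5, 0, 2], 0]
    - [0, [0.5, 0, 4.5], 0]
    - [0, [0.5, 0, 7], 0]
    - [0, [0.5, 0, 9], 0]
    - [0, [0.5, 0, 10], 0]

```text
clock: 26.55
eef_pos: [0.4283, -0.3314, 0.151]
eef_rot: [-0.0, -0.0, 1.0, 0.0]
wrist_force: [-0.5, -0.1, -1.9]
gripper_width: 0.0483
```

Call:
apply_moves:
  series:
    - [0, [0, 0, 0.5], 0]
    - [0, [0, 0, 1], 0]
    - [0, [0, 0, 1.5], 0]
    - [0, [0, 0, 1.5], 0]
    - [0, [0, 0, 1.5], 0]

```text
clock: 26.97
eef_pos: [0.4286, -0.3315, 0.1506]
eef_rot: [-0.0, -0.0, 1.0, 0.0]
wrist_force: [-1.8, 2.7, 5.8]
gripper_width: 0.0484
```

Call:
apply_moves:
  series:
    - [0, [0, 0, 0.5], 0]
    - [0, [0, 0, 0.8], 0]
    - [0, [0, 0, 0.8], 0]
    - [0, [0, 0, 0.8], 0]

```text
clock: 27.3
eef_pos: [0.4287, -0.3316, 0.1505]
eef_rot: [0.0, -0.0, 1.0, -0.0]
wrist_force: [-4.0, 3.9, 11.2]
gripper_width: 0.0482
```

Seated at TCP 0.1505, as predicted. Easing the pressure, releasing and retreating to the front for a look.

Call:
apply_moves:
  series:
    - [0, [0, 0, -1.3], 0]
    - [0, [0, 0, -1.3], 0]
    - [0.65, [0, 0, -1.3], 0]
    - [0.8, [0, 0, -1.3], 0]
    - [0.9, [0, 0, -1.3], 0]

```text
clock: 27.72
eef_pos: [0.4286, -0.3316, 0.1503]
eef_rot: [-0.0, -0.0, 1.0, 0.0]
wrist_force: [1.0, 0.2, 0.5]
gripper_width: 0.0764
```

Call:
apply_moves:
  series:
    - [1, [0, 0, 0], 0]
    - [1, [0, 0, -15], 0]
    - [1, [0, 0, -40], 0]
    - [1, [0, 0, -75], 0]
    - [1, [0, 0, -100], 0]

```text
clock: 28.13
eef_pos: [0.4288, -0.3318, 0.2526]
eef_rot: [0.0, -0.0, 1.0, -0.0]
wrist_force: [0.6, -0.1, 0.5]
gripper_width: 0.0853
```

Call:
apply_moves:
  series:
    - [1, [-3, 30, 0], 0]
    - [1, [-7, 65, 0], 0]
    - [1, [-12, 104, 0], 0]
    - [1, [-17, 142, 0], 0]
    - [1, [-22, 180, 0], 0]

```text
clock: 28.55
eef_pos: [0.4504, -0.15, 0.2506]
eef_rot: [0.0, 0.0, 1.0, -0.0]
wrist_force: [1.2, -0.2, 0.6]
gripper_width: 0.0855
```

Call:
apply_moves:
  series:
    - [1, [-5, 38, 0], 0]
    - [1, [-10, 76, 0], 0]
    - [1, [-15, 105, 0], 0]
    - [1, [-15, 110, 0], 0]
    - [1, [-15, 110, 0], 0]

```text
clock: 28.97
eef_pos: [0.4655, -0.0399, 0.2506]
eef_rot: [0.0, -0.002, 1.0, -0.0]
wrist_force: [0.9, -0.3, 0.6]
gripper_width: 0.0855
```

```bash
python3 - <<'E'
from h import *
import pickle
d={n:read_camera(n) for n in("scene","top")};pickle.dump(d,open("c8.pkl","wb"))
for n in d:
    c=d[n];X=cloud(c);w=(.4273,-.33) if n=="top" else (.4323,-.3262)
    for nm,z,rm,r in(("disc",.065,.062,.0542),("flange",.121,.046,.0353),("head",.153,.034,.0245)):
        print(n,nm,hullfit(c,X,z,w,rm,r))
    w=(.4641,-.103) if n=="top" else (.4687,-.0985)
    try: print(n,"foot",hullfit(c,X,.081,w,.03,.0215))
    except Exception as e: print(e)
go([.467,-.1003,.2])
i=np.vstack([d["scene"]["image"][80:170,150:270],d["top"]["image"][160:250,270:390]])[:,:,::-1]
cv2.imwrite("pics/m8.png",cv2.resize(i,None,fx=3.3,fy=3.3,interpolation=cv2.INTER_CUBIC))
E
```

```text
scene disc (array([ 0.43322097, -0.32386553]), array([ 0.43313192, -0.32428982,  0.05563642]), 22)
scene flange (array([ 0.43194019, -0.32228486]), array([ 0.43178292, -0.32244934,  0.03576095]), 16)
scene head (array([ 0.43022092, -0.3264083 ]), array([ 0.43082489, -0.3238886 ,  0.02727067]), 17)
scene foot (array([ 0.46737778, -0.10076618]), array([ 0.46773683, -0.09959337,  0.02303559]), 21)
top disc (array([ 0.42743738, -0.33007328]), array([ 0.42747474, -0.3297407 ,  0.0537415 ]), 32)
top flange (array([ 0.42653951, -0.32885933]), array([ 0.42649791, -0.32888243,  0.03554175]), 23)
top head (array([ 0.42647261, -0.32825956]), array([ 0.4264109 , -0.32827678,  0.02485943]), 21)
top foot (array([ 0.46356488, -0.10321482]), array([ 0.46423866, -0.10069257,  0.01940334]), 13)
tool [ 0.4655 -0.042   0.2505] yang 90.1 shift mm [ -1.4 -58.2  50.5]
```

View pics/m8.png

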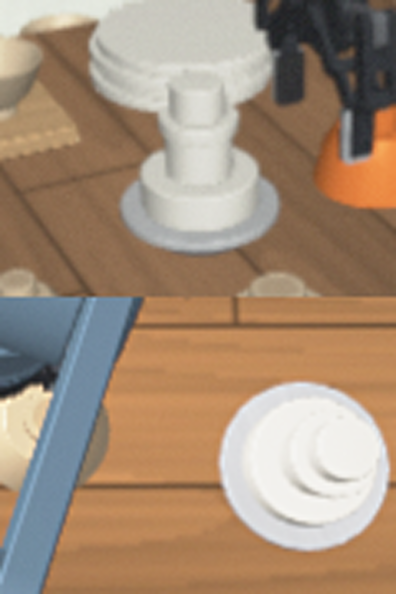

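```bash
python3 - <<'E'
from h import *
import pickle
def tip(c,tcp,zmin):
    X=cloud(c);dark=c["image"].max(2)<75
    m=dark&(np.abs(X[:,:,0]-tcp[0])<.035)&(np.abs(X[:,:,1]-tcp[1])<.07)&(X[:,:,2]>zmin)
    z=np.sort(X[:,:,2][m]);print(m.sum(),(tcp[2]-z[:6]).round(4))
tip(pickle.load(open("s5.pkl","rb")),(.431,-.327,.1061),.07)
tip(pickle.load(open("c8.pkl","rb"))["scene"],(.4655,-.04,.2505),.15)
go([.467,-.1,.2])
E
```

```text
864 [0.0052 0.0052 0.0037 0.0028 0.0025 0.0016]
1819 [ 0.0019  0.0016  0.0012  0.0007  0.     -0.0005]
tool [ 0.4655 -0.042   0.2505] yang 90.1 shift mm [ -1.4 -57.9  50.5]
```

```bash
python3 - <<'E'
from h import *
import pickle
c=pickle.load(open("s5.pkl","rb"));X=cloud(c)
for v in range(116,130): print(v,X[v,211:217].round(3)[:,1:].tolist(),c["image"][v,211:217].mean(1).round().tolist()) if v>120 else 0
R,t=np.array(c["R"]),np.array(c["t"]);o=-R.T@t;d=(undist(c,[[213.5,126.]])@R)[0]
for y in(-.305,-.297,-.29): print(y,o+d*(y+.003-o[1])/d[1])
E
```

```text
121 [[-0.295, 0.118], [-0.298, 0.116], [-0.294, 0.117], [-0.297, 0.114], [-0.298, 0.113], [-0.313, 0.104]] [89.0, 55.0, 55.0, 55.0, 79.0, 151.0]
122 [[-0.298, 0.113], [-0.298, 0.112], [-0.296, 0.113], [-0.296, 0.112], [-0.294, 0.112], [-0.311, 0.102]] [96.0, 58.0, 54.0, 55.0, 73.0, 143.0]
123 [[-0.298, 0.11], [-0.297, 0.11], [-0.299, 0.108], [-0.297, 0.108], [-0.295, 0.108], [-0.315, 0.096]] [100.0, 59.0, 53.0, 52.0, 69.0, 130.0]
124 [[-0.294, 0.109], [-0.296, 0.107], [-0.303, 0.102], [-0.298, 0.104], [-0.298, 0.104], [-0.313, 0.094]] [95.0, 54.0, 55.0, 52.0, 66.0, 129.0]
125 [[-0.296, 0.104], [-0.297, 0.103], [-0.3, 0.101], [-0.298, 0.101], [-0.294, 0.103], [-0.312, 0.091]] [104.0, 62.0, 60.0, 61.0, 87.0, 136.0]
126 [[-0.301, 0.099], [-0.294, 0.102], [-0.296, 0.1], [-0.295, 0.099], [-0.3, 0.096], [-0.312, 0.088]] [122.0, 92.0, 106.0, 119.0, 137.0, 161.0]
127 [[-0.301, 0.095], [-0.304, 0.093], [-0.307, 0.09], [-0.299, 0.094], [-0.304, 0.09], [-0.309, 0.086]] [160.0, 155.0, 168.0, 179.0, 179.0, 176.0]
128 [[-0.301, 0.092], [-0.306, 0.088], [-0.309, 0.085], [-0.309, 0.085], [-0.311, 0.083], [-0.311, 0.082]] [195.0, 199.0, 202.0, 202.0, 194.0, 188.0]
129 [[-0.306, 0.086], [-0.311, 0.082], [-0.31, 0.082], [-0.309, 0.081], [-0.312, 0.079], [-0.306, 0.082]] [213.0, 211.0, 204.0, 204.0, 197.0, 196.0]
-0.305 [ 0.42959873 -0.302       0.09584953]
-0.297 [ 0.43315979 -0.294       0.10052569]
-0.29 [ 0.43627572 -0.287       0.10461732]
```

The tips stand only about 8–10 mm ahead of the TCP at this width, so for the foot I grip at TCP z ≈ 0.078. Going to the large bowl.

Call:
apply_moves:
  series:
    - [1, [-0.5, -20, 0], 0]
    - [1, [-1, -42, 10], 0]
    - [1, [-1.5, -56, 30], 0]
    - [1, [-1.5, -58, 55], 0]
    - [1, [-1.5, -58, 70], 0]

```text
clock: 29.48
eef_pos: [0.4659, -0.1022, 0.1785]
eef_rot: [-0.001, 0.002, 1.0, 0.0]
wrist_force: [-0.7, 0.3, -0.8]
gripper_width: 0.0853
```

Call:
apply_moves:
  series:
    - [1, [0, 0, 20], 0]
    - [1, [0, 0, 35], 0]
    - [1, [0, 0, 40], 0]
    - [1, [0, 0, 40], 0]
    - [1, [0, 0, 40], 0]

```text
clock: 29.9
eef_pos: [0.4671, -0.1006, 0.1409]
eef_rot: [0.0, 0.001, 1.0, -0.0]
wrist_force: [-0.2, 0.9, 0.1]
gripper_width: 0.0853
```

```bash
python3 - <<'E'
from h import *
go([.467,-.1,.078])
c=read_camera("scene");cv2.imwrite("pics/s13.png",cv2.resize(c["image"][110:230,180:310,::-1],None,fx=4,fy=4))
E
```

```text
tool [ 0.4671 -0.1006  0.1409] yang 89.9 shift mm [ 0.1  0.6 62.9]
```

View pics/s13.png

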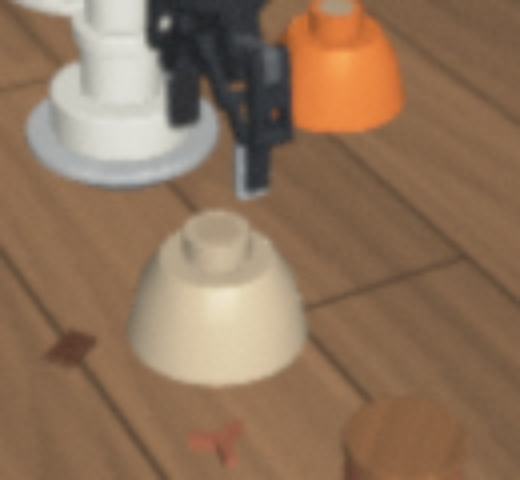

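Gripper right above the beige bowl's foot (crop (218,228)). Descending and gripping.

Call:
apply_moves:
  series:
    - [1, [0, 0.5, 15], 0]
    - [1, [0, 0.5, 32], 0]
    - [1, [0, 0.5, 46], 0]
    - [1, [0, 0.5, 55], 0]
    - [1, [0, 0.5, 59], 0]

```text
clock: 30.37
eef_pos: [0.467, -0.0991, 0.0812]
eef_rot: [-0.0, -0.0, 1.0, 0.0]
wrist_force: [-0.9, 0.4, 1.0]
gripper_width: 0.0852
```

Call:
apply_moves:
  series:
    - [1, [0, 0, 2], 0]
    - [1, [0, 0, 3], 0]
    - [0.8, [0, 0, 3], 0]
    - [0.7, [0, 0, 3], 0]
    - [0.6, [0, 0, 3], 0]

```text
clock: 30.78
eef_pos: [0.4675, -0.0994, 0.0792]
eef_rot: [0.001, -0.0, 1.0, -0.0]
wrist_force: [-1.6, -2.0, 2.7]
gripper_width: 0.0521
```

Call:
apply_moves:
  series:
    - [0.53, [0, 0, 0], 0]
    - [0.4, [0, 0, 0], 0]
    - [0, [0, 0, 0], 0]
    - [0, [0, 0, 0], 0]
    - [0, [0, 0, 0], 0]
  force: 60

```text
clock: 31.2
eef_pos: [0.4681, -0.1003, 0.08]
eef_rot: [0.001, -0.0, 1.0, -0.001]
wrist_force: [-3.3, -3.3, 8.6]
gripper_width: 0.042
```

Call:
apply_moves:
  series:
    - [0, [0, 0, -3], 0]
    - [0, [0, 0, -10], 0]
    - [0, [0, 0, -20], 0]
    - [0, [0, 0, -30], 0]
    - [0, [0, 0, -35], 0]

```text
clock: 31.62
eef_pos: [0.4676, -0.0992, 0.1152]
eef_rot: [0.001, -0.0, 1.0, -0.0]
wrist_force: [0.5, 0.4, -3.3]
gripper_width: 0.0415
```

```bash
python3 - <<'E'
from h import *
go([.429,-.3316,.28])
c=read_camera("scene");cv2.imwrite("pics/s14.png",cv2.resize(c["image"][90:230,170:310,::-1],None,fx=4,fy=4))
E
```

```text
tool [ 0.4676 -0.0992  0.1152] yang 90.0 shift mm [  38.5 -232.5 -164.7]
```

View pics/s14.png

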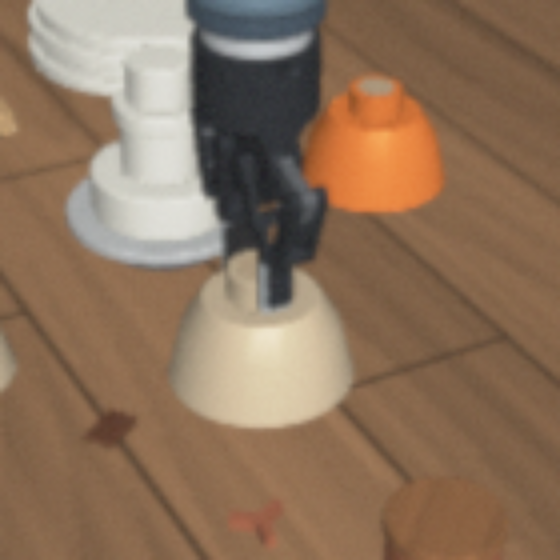

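Bowl held level. Lifting well above the stack before moving across.

Call:
apply_moves:
  series:
    - [0, [0, 0, -15], 0]
    - [0, [0, 0, -45], 0]
    - [0, [0, 0, -80], 0]
    - [0, [0, 0, -115], 0]
    - [0, [0, 0, -140], 0]

```text
clock: 32.08
eef_pos: [0.4675, -0.0992, 0.2567]
eef_rot: [0.001, -0.0, 1.0, -0.001]
wrist_force: [0.2, -0.2, -2.5]
gripper_width: 0.0423
```

Call:
apply_moves:
  series:
    - [0, [1, -6, -15], 0]
    - [0, [4, -22, -20], 0]
    - [0, [8, -48, -20], 0]
    - [0, [12, -74, -20], 0]
    - [0, [16, -98, -20], 0]

```text
clock: 32.5
eef_pos: [0.4507, -0.1979, 0.2739]
eef_rot: [0.0, -0.001, 1.0, -0.0]
wrist_force: [0.0, 0.5, -2.8]
gripper_width: 0.0418
```

Call:
apply_moves:
  series:
    - [0, [4, -26, 0], 0]
    - [0, [8, -52, 0], 0]
    - [0, [13, -78, 0], 0]
    - [0, [17, -102, 0], 0]
    - [0, [20, -120, 0], 0]

```text
clock: 32.92
eef_pos: [0.4304, -0.3188, 0.2734]
eef_rot: [-0.0, 0.0, 1.0, -0.0]
wrist_force: [1.2, -0.8, -3.4]
gripper_width: 0.0418
```

Call:
apply_moves:
  series:
    - [0, [1, -8, 0], 0]
    - [0, [2, -13, 0], 0]
    - [0, [2, -14, 0], 0]
    - [0, [2, -14, 0], 0]
    - [0, [2, -14, 0], 0]

```text
clock: 33.33
eef_pos: [0.4293, -0.33, 0.2735]
eef_rot: [0.0, -0.001, 1.0, 0.0]
wrist_force: [0.8, 0.2, -2.5]
gripper_width: 0.0418
```

```bash
python3 - <<'E'
from h import *
go([.429,-.3316,.19])
c=read_camera("scene");cv2.imwrite("pics/s15.png",cv2.resize(c["image"][30:165,150:280,::-1],None,fx=4.4,fy=4.4,interpolation=cv2.INTER_CUBIC))
E
```

```text
tool [ 0.4293 -0.33    0.2735] yang 90.1 shift mm [ 0.3 -1.7 83.5]
```

View pics/s15.png

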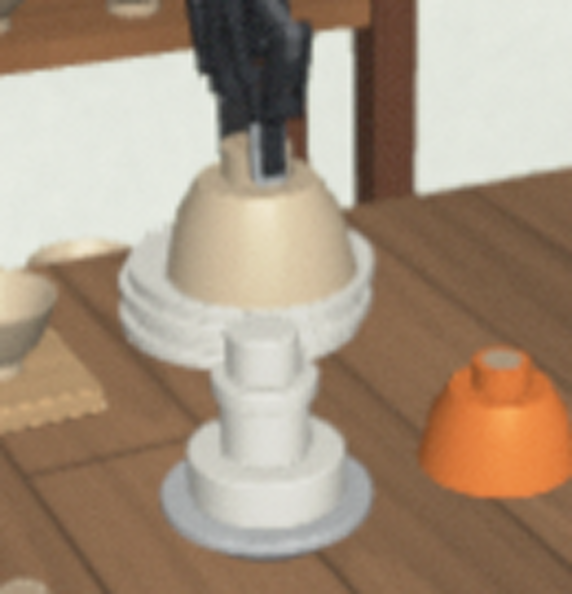

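The bowl (167–356) is aligned above the head (226–301), within about 1 mm after perspective. Lowering.

Call:
apply_moves:
  series:
    - [0, [0.3, -1.2, 15], 0]
    - [0, [0.3, -1.2, 33], 0]
    - [0, [0.3, -1.2, 50], 0]
    - [0, [0.3, -1.2, 63], 0]
    - [0, [0.3, -1.2, 70], 0]

```text
clock: 33.8
eef_pos: [0.4284, -0.3306, 0.2017]
eef_rot: [-0.001, -0.001, 1.0, 0.001]
wrist_force: [-0.5, 0.9, -3.3]
gripper_width: 0.0417
```

Call:
apply_moves:
  series:
    - [0, [0, 0, 4], 0]
    - [0, [0, 0, 8], 0]
    - [0, [0, 0, 11], 0]
    - [0, [0, 0, 12], 0]
    - [0, [0, 0, 12], 0]

```text
clock: 34.22
eef_pos: [0.4289, -0.3324, 0.1918]
eef_rot: [0.0, -0.0, 1.0, -0.0]
wrist_force: [-0.4, 0.4, -2.6]
gripper_width: 0.0423
```

```bash
python3 - <<'E'
from h import *
go([.429,-.3316,.1777])
c=read_camera("scene");cv2.imwrite("pics/s16.png",cv2.resize(c["image"][50:165,160:270,::-1],None,fx=5,fy=5,interpolation=cv2.INTER_CUBIC))
E
```

```text
tool [ 0.4289 -0.3324  0.1918] yang 90.0 shift mm [-0.1  0.8 14.1]
```

View pics/s16.png

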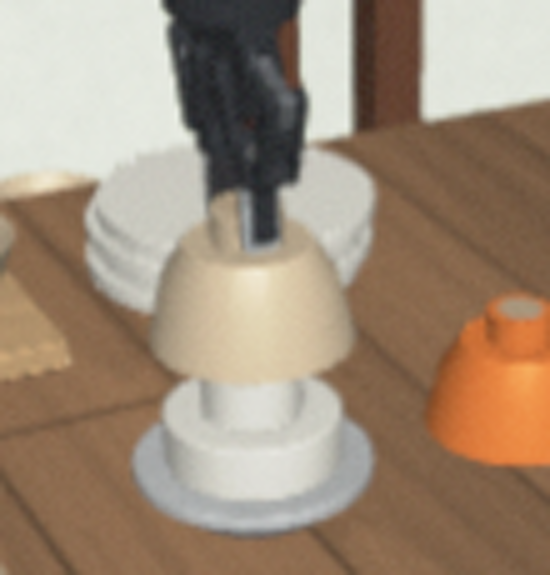

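The bowl is over the head with no contact. Final slow lowering.

Call:
apply_moves:
  series:
    - [0, [0, 0.8, 3], 0]
    - [0, [0, 0.8, 6], 0]
    - [0, [0, 0.8, 8.5], 0]
    - [0, [0, 0.8, 10.5], 0]
    - [0, [0, 0.8, 11.5], 0]

```text
clock: 34.68
eef_pos: [0.4286, -0.3312, 0.1795]
eef_rot: [-0.0, -0.0, 1.0, 0.0]
wrist_force: [0.4, 0.0, -4.2]
gripper_width: 0.0424
```

Call:
apply_moves:
  series:
    - [0, [0, 0, 0.6], 0]
    - [0, [0, 0, 1.2], 0]
    - [0, [0, 0, 1.8], 0]
    - [0, [0, 0, 1.8], 0]
    - [0, [0, 0, 1.8], 0]

```text
clock: 35.1
eef_pos: [0.4288, -0.3315, 0.1783]
eef_rot: [0.0, -0.0, 1.0, -0.0]
wrist_force: [0.7, 0.4, -2.4]
gripper_width: 0.0416
```

Call:
apply_moves:
  series:
    - [0, [0, 0, 0.5], 0]
    - [0, [0, 0, 1], 0]
    - [0, [0, 0, 1.4], 0]
    - [0, [0, 0, 1.4], 0]
    - [0, [0, 0, 1.4], 0]

```text
clock: 35.52
eef_pos: [0.429, -0.3317, 0.1781]
eef_rot: [0.0, -0.0, 1.0, -0.0]
wrist_force: [-2.4, 1.9, 5.7]
gripper_width: 0.0417
```

Contact: the force went from −2.4 to +5.7 N at TCP 0.178. Easing and releasing.

Call:
apply_moves:
  series:
    - [0, [0, 0, -0.8], 0]
    - [0, [0, 0, -0.8], 0]
    - [0.6, [0, 0, -0.8], 0]
    - [0.75, [0, 0, -0.8], 0]
    - [0.9, [0, 0, -0.8], 0]

```text
clock: 35.93
eef_pos: [0.4288, -0.3315, 0.1776]
eef_rot: [0.0, -0.0, 1.0, -0.0]
wrist_force: [-0.5, -0.2, -0.8]
gripper_width: 0.0737
```

Call:
apply_moves:
  series:
    - [1, [0, 0, -1], 0]
    - [1, [0, 0, -15], 0]
    - [1, [0, 0, -40], 0]
    - [1, [0, 0, -70], 0]
    - [1, [0, 0, -90], 0]

```text
clock: 36.35
eef_pos: [0.4292, -0.3319, 0.2701]
eef_rot: [0.001, -0.0, 1.0, -0.001]
wrist_force: [0.3, -0.3, 0.7]
gripper_width: 0.085
```

Call:
apply_moves:
  series:
    - [1, [-3, 30, 0], 0]
    - [1, [-7, 65, 0], 0]
    - [1, [-12, 104, 0], 0]
    - [1, [-17, 142, 0], 0]
    - [1, [-22, 180, 0], 0]

```text
clock: 36.77
eef_pos: [0.4505, -0.1499, 0.2677]
eef_rot: [0.0, 0.0, 1.0, -0.0]
wrist_force: [0.3, 0.2, 1.9]
gripper_width: 0.0853
```

Call:
apply_moves:
  series:
    - [1, [-5, 38, 0], 0]
    - [1, [-10, 76, 0], 0]
    - [1, [-15, 110, 0], 0]
    - [1, [-15, 130, 0], 0]
    - [1, [-15, 130, 0], 0]

```text
clock: 37.18
eef_pos: [0.4655, -0.0178, 0.2677]
eef_rot: [0.0, -0.002, 1.0, 0.001]
wrist_force: [-0.4, 0.3, 0.8]
gripper_width: 0.085
```

```bash
python3 - <<'E'
from h import *
d={n:read_camera(n) for n in("scene","top")}
for n in d:
    c=d[n];X=cloud(c);w=(.4273,-.33) if n=="top" else (.4323,-.3242)
    for nm,z,rm,r in(("wheel",.03,.085,.0742),("foot",.179,.032,.0215)):
        try: print(n,nm,hullfit(c,X,z,w,rm,r))
        except Exception as e: print(n,nm,e)
    for nm,px,z,r,rad in (("sfoot",(327,141) if n=="top" else (154,167),.059,.016,20),("jar",(212,203) if n=="top" else (281,219),.06,.036,26)):
        try: print(n,nm,face(c,X,px,z,r,rad=rad).round(4))
        except Exception as e: print(n,nm,e)
i=np.vstack([d["scene"]["image"][60:170,120:290],d["top"]["image"][120:260,250:420]])[:,:,::-1]
cv2.imwrite("pics/m9.png",cv2.resize(i,None,fx=2.4,fy=2.4,interpolation=cv2.INTER_CUBIC))
E
```

```text
scene wheel (array([ 0.43299977, -0.32572608]), array([ 0.43290108, -0.32611853,  0.07498368]), 27)
scene foot (array([ 0.42830615, -0.3264107 ]), array([ 0.42884533, -0.3243685 ,  0.02380536]), 19)
scene sfoot [ 0.6366 -0.2347  0.0177]
scene jar [0.4555 0.1074 0.0363]
top wheel (array([ 0.42732051, -0.33297893]), array([ 0.42727379, -0.33262864,  0.07389448]), 33)
top foot (array([ 0.42529625, -0.32855655]), array([ 0.42532301, -0.32871872,  0.02178275]), 25)
top sfoot [ 0.6328 -0.2404  0.0151]
top jar [0.4472 0.0949 0.0276]
```

View pics/m9.png

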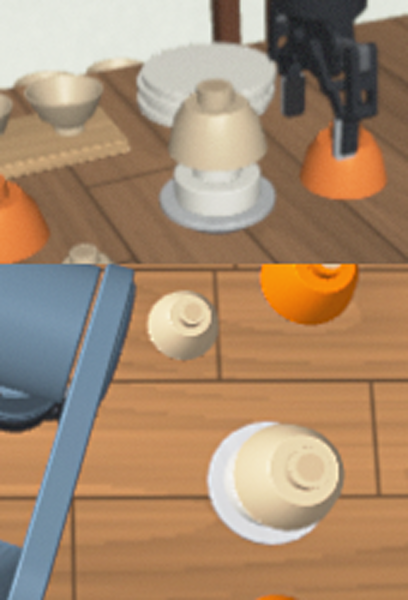

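The stack stands level. The bowl's foot is about 1.3 mm from the head's centre in the top view. The small bowl and jar have not moved; the top jar reading is partly hidden by the arm, but the scene view agrees with the start. Handing in.

```bash
python3 -c "
from bench import *
print(finish_job())"
```

```text
the job is handed in; nothing more can be done
None
```

The stack is built on the turntable in the order asked: base chuck, ring, head chuck, then the large beige bowl, foot up. I handed it in at about 37 s of the 128 s allowed. I lowered each piece slowly until the wrist force showed contact, then let it go before fetching the next.

**Centring, from the last camera checks:**

| Piece | Offset |
|---|---|
| Base chuck from wheel centre | about 2.5–3 mm |
| Ring from base chuck | about 1 mm |
| Head chuck from ring | 1–2 mm |
| Bowl from head chuck | about 1.3 mm (top view) |

- **Stack:** it stood upright in both views before I handed it in, with the gripper well clear.
- **Small bowl and jar:** the small bowl was unchanged in both views and the jar in the scene view. The final top-view reading of the jar was off by about 10 mm because the arm hid part of it, so I did not count it.
- **Camera disagreement:** the two cameras disagreed by a steady 5 mm or so in x and y throughout. I averaged them to pick pieces up, and compared positions within a single view when placing. The scene view's fit of small, partly hidden faces was off by up to about 4 mm, so the final bowl figure comes from the top view.

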